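# Run a batch of specimen jars through the drop-bottom hopper

## Task

Push the catch tray fully home under the hopper, swing the front gate up shut behind it, and put every specimen jar from the bench into the hopper; only when all that is so, draw the bolt so that the hopper's floor drops the whole batch into the tray. Then, with the jars landed, lower the gate all the way and draw the tray about halfway out onto it, all the jars still in it, and let go. Leave the other things on the bench where they are.

Things in the scene. Friction and masses are not known exactly. Their poses are not given: they have to be found in the camera images.
- station: White drop-bottom hopper station, fixed, 245 x 180 mm, 295 mm tall. Origin on the bench under the hopper's middle; local -x is its front (gate side), +y the bolt side. A steel deck 45 mm up runs from local x -165 to +74 between low side walls (inner faces at y -83/+83, tops 130 mm up). In front of the hopper (x -165 to -80) it is open to above.
- hopper_rim (a point): On the rim plane (295 mm above the bench) over the station's origin. The open-topped hopper inside: local x -70 to +62, y -70 to +70 mm from this point; walls 55 mm high over the drop floor (240 mm above the bench). Its front wall, x -80 to -70, reaches down to 140 mm above the bench; the other walls go up to the rim, 18 to 20 mm thick.
- gate (a joint): Bottom-hinged front gate, rad: 0 = upright and shut, 1.57 = lying level, its inner face flush with the deck (a run-out for the tray). Hinge line along local y at local x -165 mm, 45 mm above the bench; panel 164 wide, 100 high, 10 mm thick. Stiff hinge (0.3 N m): stays where it is left; 2 to 5 N at the grip moves it.
- gate_grip (a point): Middle of the gate's black grip: a short round bar 24 mm in diameter and 20 mm long (flat ends, axis along the station's y), 130 mm from the hinge line in the plane of the gate and 5 mm outside it, on a neck 14 mm wide; the panel ends 30 mm from it. Can be pinched on its two flat ends from above in every gate position and pivots between the fingers.
- gate_hinge (a point): Middle of the gate's hinge line.
- floor (a joint): The hopper's hinged drop floor, rad: 0 = shut (resting on the bolt), falls by its own weight to as much as 1.25 when the bolt is drawn. Hinged along local x at the hopper's local y -70 side. It cannot be latched again.
- bolt (a joint): Slide bolt that carries the drop floor, m: 0 = home under the floor, up to 0.032 drawn outward along the station's local +y. It lets the floor go at about 0.013 to 0.016; needs 2 to 5 N, stays where it is left.
- bolt_knob (a point): Middle of the bolt's upright black knob, 18 mm square and 30 mm tall, 297 mm above the bench (its top at 314), about 32 mm outside the hopper's wall.
- tray: Loose steel catch tray, outside 162 (x) x 158 (y) mm, walls 4 mm thick and 45 mm high, 0.45 kg. Origin under the middle of its bottom; its x axis runs with the station's. It slides on the deck and the lowered gate between the side walls; fully home its origin is at local x -7 mm of the station (rear wall against the back).
- tray_pull (a point): Grip point of the tray's upright black pull, 16 (x) x 20 (y) mm and 66 mm tall, standing 123 mm in front (tray -x) of the tray's origin, joined to its front wall by a low bar; this point is 50 mm above the tray's underside, 18 mm below the top of the pull.
- jar1: Squat square specimen jar, 36 x 36 mm brown body 32 mm high with a round white lid 33 mm across, 45 mm tall in all, 70 g. Origin at the centre of its underside, z up through the lid. May be absent.
- jar2: Squat square specimen jar, 36 x 36 mm brown body 32 mm high with a round white lid 33 mm across, 45 mm tall in all, 70 g. Origin at the centre of its underside, z up through the lid. May be absent.
- jar3: Squat square specimen jar, 36 x 36 mm brown body 32 mm high with a round white lid 33 mm across, 45 mm tall in all, 70 g. Origin at the centre of its underside, z up through the lid. May be absent.
- jar4: Squat square specimen jar, 36 x 36 mm brown body 32 mm high with a round white lid 33 mm across, 45 mm tall in all, 70 g. Origin at the centre of its underside, z up through the lid. May be absent.
- dish: Bystander, leave alone: small glass dish 52 mm across, 14 mm high. Origin centred on its underside.
- brown_bottle: Bystander, leave alone: brown glass bottle 52 mm across, 100 mm tall. Origin centred on its underside.
- clear_bottle: Bystander, leave alone: clear glass bottle 68 mm across, 150 mm tall. Origin centred on its underside.
- spatula: Bystander, leave alone: spatula 180 mm long lying along its x. Origin centred on its underside.

How it is judged:
On the way, in this order (a step that is already met when the one before it is completed fails the run):
1. the tray is home, the gate shut, and every jar lies in the hopper on its shut floor (x of tray in the frame of station above -0.021 m and value of joint gate below 0.12 rad and x of jar1 in the frame of station between -0.071 and 0.064 m and y of jar1 in the frame of station between -0.071 and 0.071 m and z of jar1 in the frame of station between 0.23 and 0.31 m and x of jar2 in the frame of station between -0.071 and 0.064 m and y of jar2 in the frame of station between -0.071 and 0.071 m and z of jar2 in the frame of station between 0.23 and 0.31 m and x of jar3 in the frame of station between -0.071 and 0.064 m and y of jar3 in the frame of station between -0.071 and 0.071 m and z of jar3 in the frame of station between 0.23 and 0.31 m and x of jar4 in the frame of station between -0.071 and 0.064 m and y of jar4 in the frame of station between -0.071 and 0.071 m and z of jar4 in the frame of station between 0.23 and 0.31 m and value of joint floor below 0.08 rad), for 0.3 s.
2. the floor has dropped and every jar lies in the tray, which is still home behind the shut gate (x of tray in the frame of station above -0.021 m and value of joint gate below 0.12 rad and x of jar1 in the frame of tray between -0.086 and 0.086 m and y of jar1 in the frame of tray between -0.084 and 0.084 m and z of jar1 in the frame of tray between -0.005 and 0.1 m and x of jar2 in the frame of tray between -0.086 and 0.086 m and y of jar2 in the frame of tray between -0.084 and 0.084 m and z of jar2 in the frame of tray between -0.005 and 0.1 m and x of jar3 in the frame of tray between -0.086 and 0.086 m and y of jar3 in the frame of tray between -0.084 and 0.084 m and z of jar3 in the frame of tray between -0.005 and 0.1 m and x of jar4 in the frame of tray between -0.086 and 0.086 m and y of jar4 in the frame of tray between -0.084 and 0.084 m and z of jar4 in the frame of tray between -0.005 and 0.1 m and value of joint floor above 0.5 rad), for 0.2 s.
At the end, for the whole second after the job is handed in: The gate lies level (above 1.45 rad), the tray rests on deck and gate drawn 50 to 120 mm out from home, the drop floor is open (over 0.5 rad), every jar is inside the tray and all is at rest (value of joint gate above 1.45 rad and x of tray in the frame of station between -0.127 and -0.057 m and z of tray in the frame of station below 0.055 m and angle between tray's own z axis and vertical below 0.1 rad and value of joint floor above 0.5 rad and x of jar1 in the frame of tray between -0.086 and 0.086 m and y of jar1 in the frame of tray between -0.084 and 0.084 m and z of jar1 in the frame of tray between -0.005 and 0.1 m and x of jar2 in the frame of tray between -0.086 and 0.086 m and y of jar2 in the frame of tray between -0.084 and 0.084 m and z of jar2 in the frame of tray between -0.005 and 0.1 m and x of jar3 in the frame of tray between -0.086 and 0.086 m and y of jar3 in the frame of tray between -0.084 and 0.084 m and z of jar3 in the frame of tray between -0.005 and 0.1 m and x of jar4 in the frame of tray between -0.086 and 0.086 m and y of jar4 in the frame of tray between -0.084 and 0.084 m and z of jar4 in the frame of tray between -0.005 and 0.1 m and linear speed of each of jar1, jar2, jar3, jar4, tray below 0.03 m/s); the robot touches nothing.
It fails at once if a bystander is shoved more than 4 cm or knocked over (distance of any of dish, brown_bottle, clear_bottle, spatula from where it was at the start of the episode above 0.04 m or angle between any of dish, brown_bottle, clear_bottle, spatula's own z axis and vertical above 0.5 rad).
Of jar1, jar2, jar3, jar4 only 2 to 4 are there at a start; the rules pass over those that are not, and their reading is None.
At some moment in a run one of jar1, jar2, jar3, jar4 may be knocked a few centimetres aside while the robot is not near it.
Once in a run the grip may slacken for a moment while it holds something.
It also fails if it takes over 210 s, if anything falls off the work surface, if the arm or the gripper's body presses on something with over 40 N, if the wrist force passes 120 N, or if a joint passes its speed limit or range.

## Robot

A 6-joint arm with a two-finger parallel gripper is mounted at the origin on the work surface. World frame = base frame: x ahead of the robot, y to its left, z up, the work surface at z = 0. Lengths are in m, angles in rad, forces in N, time in s.
With the tool pointing down it reaches from about 0.275 to 0.775 m from the base axis. Payload 14.6 kg.
Tool frame: the origin (TCP) lies midway between the tips of the shut fingers; the grasp point (between the pads) lies 19 mm behind it; y points along the fingers, x is the direction in which the jaws open and shut, and the axes are right-handed (so a half turn about y gives the same grasp; the last joint's range is limited). The gripper opens to 85 mm and grips with 20 to 120 N. Pads are 22 mm wide; open, the fingers measure 114 mm over their backs; the gripper's body (76 mm by 85 mm) begins 54 mm behind the grasp point. The pads swing forward as they close: fully open they stand 13 mm farther back than shut.
Start: joints at [-1.353, 0.263, -0.048, 1.259, 0, 1.415], TCP at [0.191, -0.489, 0.231] pointing down, gripper open.
Joint ranges: [-2.65, 2.65], [-0.89, 1.7], [-1.18, 1.37], [-2.13, 2.11], [-1.35, 1.29], [-3.14, 3.14]. Speed limits (rad/s): [1.89, 1.89, 2.57, 2.79, 3.14, 3.14].

## Interface

Orientations are given as a unit quaternion [x, y, z, w].
In Python, from plant import monitor, imaging, arm gives the robot as it stands. The module is installed in compiled form; this text tells all that it offers.
- The arm moves only by the tool move_arm, never from a script. Its argument "motion" is one flat list of numbers, 7 for each row, row after row: the shift along the tool's x, y, z each as a share of 120 mm, from -1 to 1, then the turn, a rotation vector about the tool's x, y, z each as a share of 180 degrees, from -1 to 1, then the opening, from 0 (shut) to 1 (fully open). A call has 1 to 20 rows; each row shifts and turns the pose as measured when the row begins, along the tool's axes as they then stand; what a row does not reach is not made up. A row lasts 1/8 s, in which the tool goes at most 62.5 mm and 10.7 degrees, less where a joint would pass 70% of its speed; a pose out of reach is approached as far as the arm can. A call with a number of a shift or a turn outside -1 to 1 is refused whole. A call with a gripper value outside its range is refused whole. The fingers move at their own pace and stop on an object; the grip force is fixed at half the most. Time passes only in rows, so rows that do not move let the fingers close. It gives the time, the measured TCP pose, the force and the opening at its end, in the units of the state.
- monitor.get_state(): the state, without advancing time (a new reading comes with each control period).
- imaging.capture(name): name is "scene" or "top"; returns a dict with "frame" (420x560x3 uint8, red, green, blue), "K" (3x3 intrinsics, pixels), "camera_from_world" (4x4, takes a point from world to camera coordinates). Camera axes: x right, y up, looking along -z (the intrinsics and any distortion apply to the point x, -y, -z); pixel columns grow to the right and rows downward; lengths in m; the calibration is good to about 2 mm. A picture is of the moment at which its call begins. There is no depth.
- arm.sign_off(): hands the job in, once; it reports no verdict.
The state is a dict: "clock": time; "qpos": joint angles; "qvel": joint speeds; "effort": joint torques, N m; "eef_pos": TCP position; "tool_rot": TCP orientation; "wrist_force": force on the tool from outside, world axes, zero at the start; "wrist_torque": the same for the moment, N m; "opening": finger opening in m.
Only numpy, scipy, OpenCV 4.12 (cv2) and the standard library are available. Lean on these libraries where they do the work, as an engineer would, in place of code of your own. Each camera call takes 0.05 s, during which the arm holds its last target.

## Working session

There is one attempt and no reset: what is moved stays moved. The work goes in short steps, Python scripts to look and compute and a tool call to move; the robot and the scene stay as the last step left them, time stands still between calls to the robot, and variables do not carry over. Pictures are saved under pics/ and viewed, and the job is handed in when it is done.

Besides the shell and the picture viewer there is one more tool, called after "Request:" by a JSON object that holds its "fn" and its "kwargs", one argument or row to a line. move_arm: Moves the arm, as the interface text tells. Its arguments: {"type":"object","properties":{"motion":{"type":"array"}},"required":["motion"]}

```bash
mkdir -p pics
cat > h.py <<'E'
from plant import monitor, imaging, arm
import numpy as np, cv2
from scipy.spatial.transform import Rotation as R
def snap(cam,name,crop=None,scale=1):
    c=imaging.capture(cam); f=c["frame"]
    np.savez(f"{cam}.npz",K=c["K"],T=c["camera_from_world"],f=f)
    save(f,name,crop,scale); return c
def save(f,name,crop=None,scale=1):
    if crop: f=f[crop[1]:crop[3],crop[0]:crop[2]]
    f=cv2.resize(f,None,fx=scale,fy=scale,interpolation=cv2.INTER_CUBIC)
    cv2.imwrite("pics/"+name,f[:,:,::-1])
def ray(c,u,v,z):
    K=np.array(c["K"]);T=np.array(c["camera_from_world"] if "camera_from_world" in c else c["T"])
    d=np.linalg.solve(K,[u,v,1]); d=np.array([d[0],-d[1],-d[2]])
    Rm=T[:3,:3]; o=-Rm.T@T[:3,3]; w=Rm.T@d
    return o+w*(z-o[2])/w[2]
def proj(c,p):
    K=np.array(c["K"]);T=np.array(c["camera_from_world"] if "camera_from_world" in c else c["T"])
    q=T[:3,:3]@np.array(p)+T[:3,3]; q=K@[q[0],-q[1],-q[2]]; return q[:2]/q[2]
def L(cam): return dict(np.load(cam+".npz"))
def st():
    s=monitor.get_state(); print({k:np.round(s[k],4).tolist() for k in("clock","qpos","eef_pos","tool_rot","wrist_force","opening")}); 
    print(R.from_quat(s["tool_rot"]).as_matrix().round(3).tolist()); return s
E
python3 - <<'E'
from h import *
st()
for n in("scene","top"):
    c=snap(n,n+"0.png",None,1.4); print(c["K"],c["camera_from_world"])
E
```

```text
{'clock': 0.0, 'qpos': [-1.3533, 0.2635, -0.0489, 1.2594, 0.0, 1.4155], 'eef_pos': [0.1912, -0.4887, 0.2308], 'tool_rot': [-0.5837, 0.3989, -0.3984, 0.5843], 'wrist_force': [1.6647, -0.7986, -0.6441], 'opening': 0.0856}
[[0.364, -0.0, 0.931], [-0.931, 0.001, 0.364], [-0.001, -1.0, 0.0]]
[[515.96533711   0.         276.87803882]
 [  0.         515.96533711 208.61782663]
 [  0.           0.           1.        ]] [[-0.42880114  0.90322627  0.01766055  0.36313362]
 [-0.60300392 -0.30071968  0.73888696  0.20801587]
 [ 0.67269298  0.30618619  0.67359792 -1.79664704]
 [ 0.          0.          0.          1.        ]]
[[465.8622475   0.        277.5881507]
 [  0.        465.8622475 213.3116044]
 [  0.          0.          1.       ]] [[-0.01255796 -0.99974243 -0.01890409 -0.08093211]
 [ 0.99861645 -0.01350479  0.05082136 -0.62354038]
 [-0.05106357 -0.01823972  0.99852883 -1.15703196]
 [ 0.          0.          0.          1.        ]]
```

View pics/scene0.png

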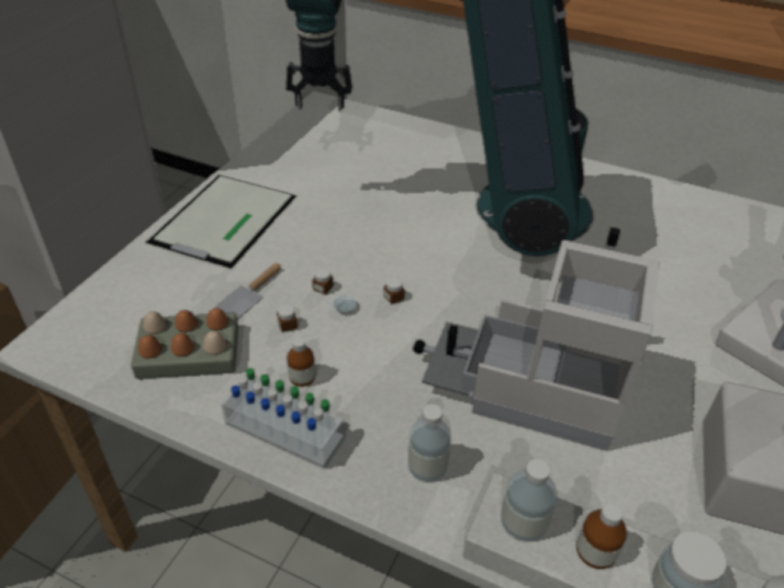

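View pics/top0.png

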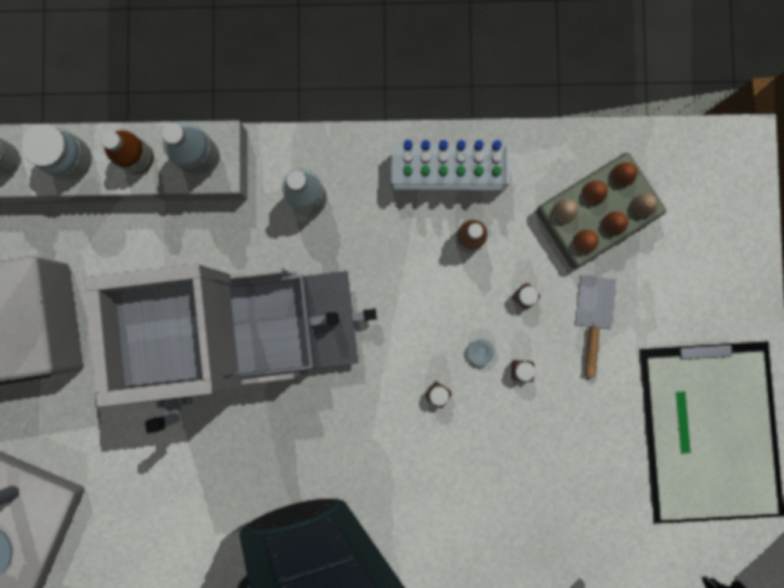

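Run:
```python
from h import *
c=L("top"); save(c["f"],"a.png",(55,180,285,320),3.4)
save(c["f"],"b.png",(290,140,450,300),3.7)
c=L("scene"); save(c["f"],"c.png",(280,150,480,320),3.5)
```

```text
(no output)
```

View pics/a.png

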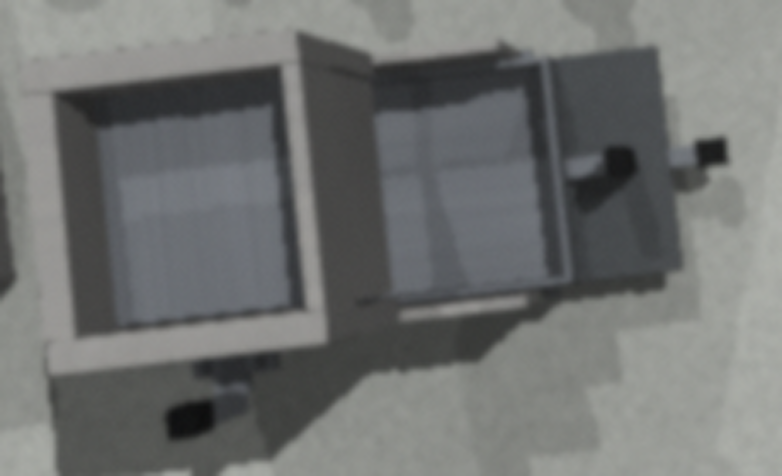

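View pics/b.png

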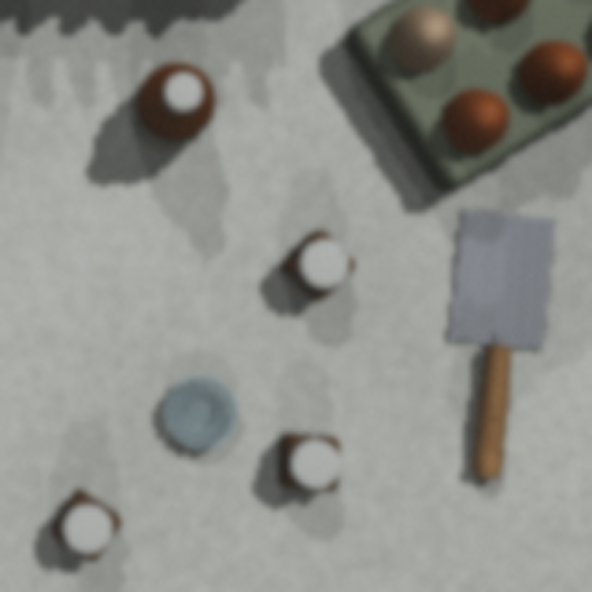

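View pics/c.png

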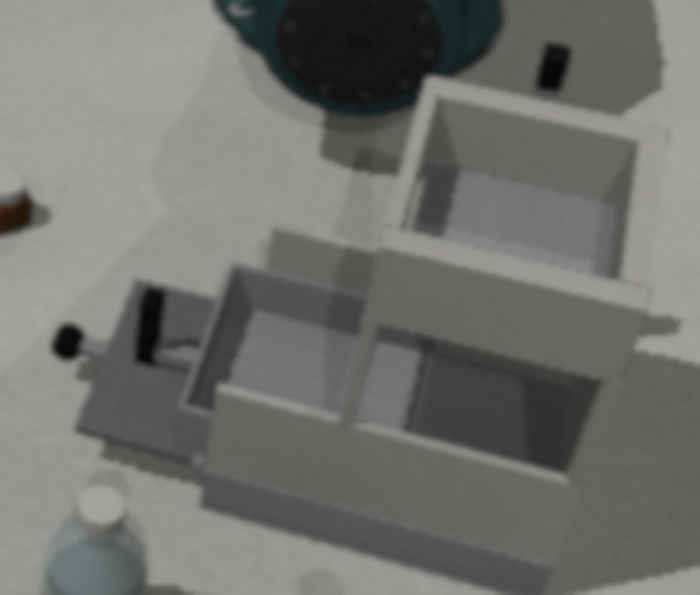

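Run:
```python
from h import *
from scipy.optimize import least_squares
t=L("top"); s=L("scene")
T=lambda u,v:(55+u/3.4,180+v/3.4)
S=lambda u,v:(280+u/3.5,150+v/3.5)
loc=[(62,-70),(-70,-70),(-70,70),(62,70)]
px=[(55,92),(281,68),(305,312),(76,338)]
W=np.array([ray(t,*T(*p),.295)[:2] for p in px]);print(W)
def f(q):
    c,s_=np.cos(q[2]),np.sin(q[2])
    return np.concatenate([[q[0]+c*x-s_*y,q[1]+s_*x+c*y]-w for (x,y),w in zip(np.array(loc)/1e3,W)])
r=least_squares(f,[.5,.2,1.57]);q=r.x;print(q,r.fun.round(4))
np.save("stn.npy",q)
def w(x,y,z):
    c,s_=np.cos(q[2]),np.sin(q[2]); return np.array([q[0]+c*x-s_*y,q[1]+s_*x+c*y,z])
# checks
for n,p in dict(inner1=w(-.07,-.07,.295),inner2=w(-.07,.07,.295),i3=w(.062,-.07,.295),grip=w(-.295,0,.04),knob=w(0,.122,.314)).items():
    a=(proj(t,p)-[55,180])*3.4; b=(proj(s,p)-[280,150])*3.5
    print(n,p.round(3),a.round(),b.round())
def l(p):
    d=p[:2]-q[:2];c,s_=np.cos(q[2]),np.sin(q[2]);return (np.array([c*d[0]+s_*d[1],-s_*d[0]+c*d[1]])*1e3).round(1)
print("knob",ray(t,*T(190,418),.305),l(ray(t,*T(190,418),.305)),l(ray(s,*S(556,45),.314)))
print("pulltop",l(ray(t,*T(622,160),.045+.068)),l(ray(s,*S(152,290),.113)))
print("grip top",l(ray(t,*T(711,150),.05)),l(ray(s,*S(68,341),.04)))
B=lambda u,v:(290+u/3.7,140+v/3.7)
for n,u,v in(("A",324,264),("B",314,464),("C",87,528)):print(n,ray(t,*B(u,v),.045).round(4))
print("dish",ray(t,*B(200,413),.01),"spat handle end",ray(t,*B(488,475),.01),"brown bottle top",ray(t,*B(183,91),.1))
for n,u,v in(("A",288/1.4,311/1.4),("B",322/1.4,275/1.4),("C",394/1.4,285/1.4)):print(n,ray(s,u,v,.045).round(4))
```

```text
[[0.62560466 0.30446479]
 [0.63746379 0.17534744]
 [0.49963215 0.16138461]
 [0.48650104 0.29111867]]
[0.56191169 0.23705994 1.66812999] [-0.      0.0011  0.0009 -0.0012 -0.0006 -0.0008 -0.0003  0.0008]
inner1 [0.638 0.174 0.295] [283.  66.] [397. 224.]
inner2 [0.499 0.161 0.295] [306. 313.] [435.  91.]
i3 [0.626 0.306 0.295] [53. 92.] [616. 277.]
grip [ 0.591 -0.057  0.04 ] [712. 156.] [ 66. 337.]
knob [0.44  0.225 0.314] [179. 424.] [556.  47.]
knob [0.44251461 0.22239458 0.305     ] [ -3.  120.3] [ -0.5 124.4]
pulltop [-237.4   -2. ] [-232.7    0.5]
grip top [-295.4   -4.1] [-292.6   -3.5]
A [ 0.6224 -0.3339  0.045 ]
B [ 0.4911 -0.3243  0.045 ]
C [ 0.4509 -0.1748  0.045 ]
dish [ 0.52417313 -0.25457802  0.01      ] spat handle end [ 0.4801328  -0.44763611  0.01      ] brown bottle top [ 0.73027131 -0.23683733  0.1       ]
A [ 0.6258 -0.3265  0.045 ]
B [ 0.4996 -0.3195  0.045 ]
C [ 0.4603 -0.1697  0.045 ]
```

```bash
cat >> h.py <<'E'
q=np.load("stn.npy"); CS=np.cos(q[2]); SN=np.sin(q[2])
def w(x,y,z): return np.array([q[0]+CS*x-SN*y,q[1]+SN*x+CS*y,z])
def loc(p):
    d=np.array(p[:2])-q[:2]; return np.array([CS*d[0]+SN*d[1],-SN*d[0]+CS*d[1],p[2]])
def plan(wps,yaw=None,grip=1,step=.05,cur=None):
    """wps: world waypoints; yaw of tool x (world), tool kept pointing down; prints rows"""
    s=monitor.get_state(); M=R.from_quat(s["tool_rot"]) if cur is None else cur
    p=np.array(s["eef_pos"]); rows=[]
    x=M.as_matrix()[:,0]; y0=np.arctan2(x[1],x[0]); y1=y0 if yaw is None else y0+(yaw-y0+np.pi)%(2*np.pi)-np.pi
    dr=(y1-y0)
    def Rd(a): return R.from_matrix(np.array([[np.cos(a),0,-np.sin(a)],[np.sin(a),0,np.cos(a)],[0,-1,0]]))
    for i,wp in enumerate(wps):
        wp=np.array(wp); d=wp-p; n=int(np.ceil(max(np.linalg.norm(d)/step,(abs(dr)/np.radians(9.5) if i==0 else 0),1)))
        for k in range(n):
            T=Rd(y0+(dr*(k+1)/n if i==0 else dr))
            rv=(M.inv()*T).as_rotvec()/np.pi; tv=M.inv().apply(d/n)/.12
            rows.append([*tv.round(3),*rv.round(3),grip]); M=T
        p=wp
    print(len(rows)); print(",\n".join(",".join(f"{v:g}" for v in r) for r in rows))
YS=q[2]-np.pi/2   # tool x = -station y, tool z = station x
E
python3 - <<'E'
from h import *
print(w(-.28,0,.2),YS)
plan([w(-.28,0,.2)],YS,0)
E
```

```text
[ 0.5891221  -0.04161477  0.2       ] 0.09733366196922777
12
-0.188,0.022,0.37,-0,-0.034,-0,0,
-0.147,0.021,0.389,0,-0.034,0,0,
-0.105,0.021,0.402,0,-0.034,0,0,
-0.061,0.021,0.411,0,-0.034,0,0,
-0.016,0.021,0.415,0,-0.034,0,0,
0.029,0.021,0.415,0,-0.034,0,0,
0.073,0.021,0.409,0,-0.034,0,0,
0.117,0.021,0.399,0,-0.034,0,0,
0.159,0.021,0.384,0,-0.034,0,0,
0.2,0.021,0.365,0,-0.034,0,0,
0.238,0.021,0.341,0,-0.034,0,0,
0.273,0.021,0.313,0,-0.034,0,0
```

Request:
{"fn": "move_arm", "kwargs": {
  "motion": [-0.188,0.02,0.37,0,-0.034,0,0,-0.147,0.02,0.39,0,-0.034,0,0,-0.105,0.02,0.4,0,-0.034,0,0,-0.06,0.02,0.41,0,-0.034,0,0,-0.016,0.02,0.415,0,-0.034,0,0,0.03,0.02,0.415,0,-0.034,0,0,0.073,0.02,0.41,0,-0.034,0,0,0.117,0.02,0.4,0,-0.034,0,0,0.16,0.02,0.384,0,-0.034,0,0,0.2,0.02,0.365,0,-0.034,0,0,0.238,0.02,0.34,0,-0.034,0,0,0.273,0.02,0.313,0,-0.034,0,0]
}}

```text
clock: 1.6
eef_pos: [0.594, -0.0246, 0.199]
tool_rot: [-0.705, -0.041, 0.043, 0.707]
wrist_force: [0.4, -0.7, 0.2]
opening: -0.0002
```

Run:
```python
from h import *
s=st(); print(loc(s["eef_pos"]))
plan([w(-.28,-.002,.2),w(-.28,-.002,.075),w(-.22,-.002,.075)],YS,0)
```

```text
{'clock': 1.6, 'qpos': [-0.1796, 0.3957, 0.0644, 1.2428, 0.0025, 1.2713], 'eef_pos': [0.594, -0.0246, 0.199], 'tool_rot': [-0.7047, -0.0414, 0.0433, 0.707], 'wrist_force': [0.39, -0.7353, 0.1871], 'opening': -0.0002}
[[0.993, -0.003, -0.12], [0.12, 0.003, 0.993], [-0.003, -1.0, 0.003]]
[-0.26352069 -0.0064665   0.19902846]
6
-0.04,-0.008,-0.136,-0.001,0.007,-0.001,0,
0,0.347,0,0,0,0,0,
0,0.347,0,0,0,0,0,
0,0.347,0,0,0,0,0,
0,0,0.25,0,0,0,0,
0,0,0.25,0,0,0,0
```

Request:
{"fn": "move_arm", "kwargs": {
  "motion": [-0.04,0,-0.136,0,0.007,0,0,0,0.347,0,0,0,0,0,0,0.347,0,0,0,0,0,0,0.347,0,0,0,0,0,0,0,0,0,0,0]
}}

```text
invalid input
```

Run:
```python
from h import *
s=st(); print(loc(s["eef_pos"]))
snap("scene","s1.png",(250,130,480,320),3.4)
plan([w(-.255,0,.075),w(-.146,0,.075)],YS,0,step=.01)
```

```text
{'clock': 1.6, 'qpos': [-0.1796, 0.3957, 0.0644, 1.2428, 0.0025, 1.2713], 'eef_pos': [0.594, -0.0246, 0.199], 'tool_rot': [-0.7047, -0.0414, 0.0433, 0.707], 'wrist_force': [0.39, -0.7353, 0.1871], 'opening': -0.0002}
[[0.993, -0.003, -0.12], [0.12, 0.003, 0.993], [-0.003, -1.0, 0.003]]
[-0.26352069 -0.0064665   0.19902846]
24
-0.006,0.079,0.003,-0.002,0.001,-0.001,0,
-0.006,0.079,0.003,0,0.001,0,0,
-0.006,0.079,0.003,0,0.001,0,0,
-0.006,0.079,0.003,0,0.001,0,0,
-0.006,0.079,0.003,0,0.001,0,0,
-0.006,0.079,0.003,0,0.001,0,0,
-0.006,0.079,0.003,0,0.001,0,0,
-0.006,0.079,0.003,0,0.001,0,0,
-0.006,0.079,0.003,0,0.001,0,0,
-0.006,0.079,0.003,0,0.001,0,0,
-0.006,0.079,0.003,0,0.001,0,0,
-0.006,0.079,0.003,0,0.001,0,0,
-0.006,0.079,0.003,0,0.001,0,0,
-0,0,0.083,0,0,0,0,
-0,0,0.083,0,0,0,0,
-0,0,0.083,0,0,0,0,
-0,0,0.083,0,0,0,0,
-0,0,0.083,0,0,0,0,
-0,0,0.083,0,0,0,0,
-0,0,0.083,0,0,0,0,
-0,0,0.083,0,0,0,0,
-0,0,0.083,0,0,0,0,
-0,0,0.083,0,0,0,0,
-0,0,0.083,0,0,0,0
```

View pics/s1.png

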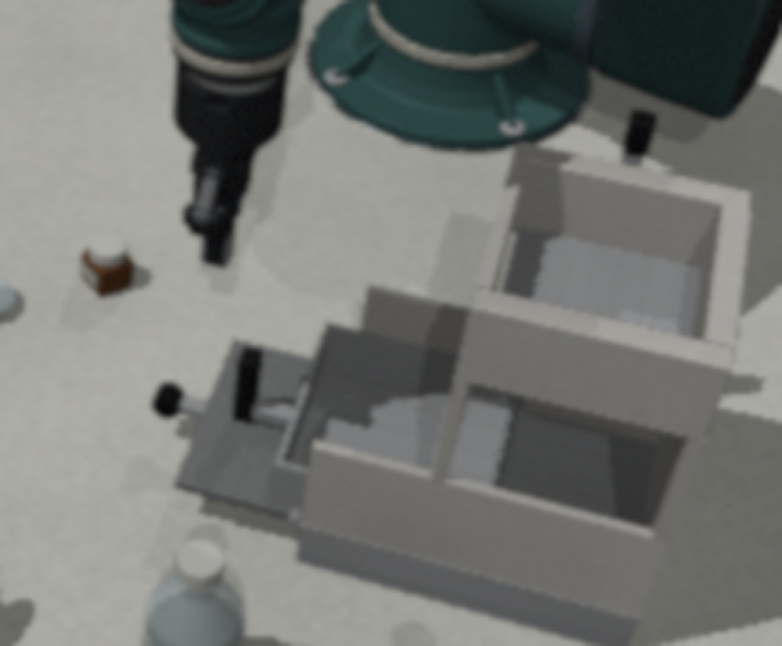

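The call had one number too few, so it was refused. The picture shows the fingers above and in front of the pull (pull at about 248,385 in the crop).

Request:
{"fn": "move_arm", "kwargs": {
  "motion": [-0.04,0,-0.136,0,0.007,0,0,0,0.347,0,0,0,0,0,0,0.347,0,0,0,0,0,0,0.347,0,0,0,0,0,0,0,0,0,0,0,0]
}}

```text
clock: 2.28
eef_pos: [0.5924, -0.0404, 0.0695]
tool_rot: [-0.705, -0.035, 0.037, 0.708]
wrist_force: [0.6, 0.5, -0.8]
opening: -0.0002
```

Run:
```python
from h import *
s=st(); print(loc(s["eef_pos"]))
snap("scene","s2.png",(250,130,480,320),3.4)
plan([w(-.255,0,.075),w(-.155,0,.075)],YS,0,step=.012)
```

```text
{'clock': 2.275, 'qpos': [-0.207, 0.4726, -0.1764, 0.926, 0.0034, 1.263], 'eef_pos': [0.5924, -0.0404, 0.0695], 'tool_rot': [-0.7047, -0.0345, 0.0368, 0.7077], 'wrist_force': [0.5801, 0.47, -0.8202], 'opening': -0.0002}
[[0.995, -0.003, -0.101], [0.101, 0.004, 0.995], [-0.003, -1.0, 0.005]]
[-0.27914723 -0.00340145  0.06952976]
12
-0.013,-0.01,0.068,-0.001,0,-0,0,
-0.013,-0.01,0.068,0,0,0,0,
-0.013,-0.01,0.068,0,0,0,0,
0,0,0.093,0,0,0,0,
0,0,0.093,0,0,0,0,
0,0,0.093,0,0,0,0,
0,0,0.093,0,0,0,0,
0,0,0.093,0,0,0,0,
0,0,0.093,0,0,0,0,
0,0,0.093,0,0,0,0,
0,0,0.093,0,0,0,0,
0,0,0.093,0,0,0,0
```

View pics/s2.png

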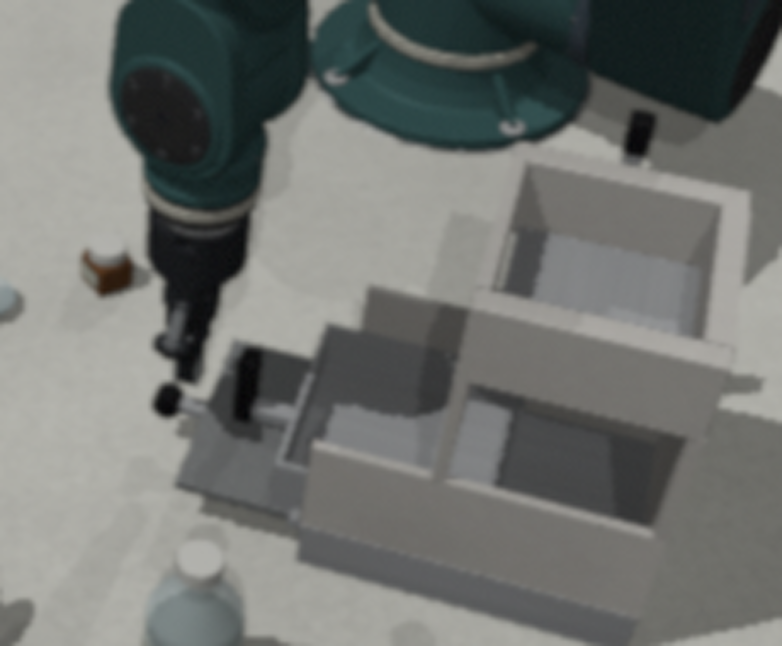

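Fingers (190,370 in crop) are in front of the pull (248,385), just above the gate grip. Push.

Request:
{"fn": "move_arm", "kwargs": {
  "motion": [-0.013,-0.01,0.07,0,0,0,0,-0.013,-0.01,0.07,0,0,0,0,-0.013,-0.01,0.07,0,0,0,0,0,0,0.09,0,0,0,0,0,0,0.09,0,0,0,0,0,0,0.09,0,0,0,0,0,0,0.09,0,0,0,0,0,0,0.09,0,0,0,0,0,0,0.09,0,0,0,0,0,0,0.09,0,0,0,0]
}}

```text
clock: 3.58
eef_pos: [0.5803, 0.0644, 0.0806]
tool_rot: [-0.706, -0.037, 0.033, 0.706]
wrist_force: [0.3, -2.8, 0.9]
opening: -0.0002
```

Run:
```python
from h import *
s=st(); print(loc(s["eef_pos"]))
plan([w(-.14,0,.075)],YS,0,step=.006)
```

```text
{'clock': 3.575, 'qpos': [-0.0293, 0.4415, -0.1978, 0.9249, 0.0007, 1.4421], 'eef_pos': [0.5803, 0.0644, 0.0806], 'tool_rot': [-0.7062, -0.0375, 0.0328, 0.7063], 'wrist_force': [0.3219, -2.8007, 0.8792], 'opening': -0.0002}
[[0.995, 0.007, -0.099], [0.099, 0.001, 0.995], [0.007, -1.0, -0.0]]
[-0.17360141 -0.00155873  0.08062994]
6
-0.002,0.008,0.047,0,0,0.002,0,
-0.002,0.008,0.047,0,0,0,0,
-0.002,0.008,0.047,0,0,0,0,
-0.002,0.008,0.047,0,0,0,0,
-0.002,0.008,0.047,0,0,0,0,
-0.002,0.008,0.047,0,0,0,0
```

Request:
{"fn": "move_arm", "kwargs": {
  "motion": [0,0.01,0.05,0,0,0,0,0,0.01,0.05,0,0,0,0,0,0.01,0.05,0,0,0,0,0,0,0.04,0,0,0,0]
}}

```text
clock: 4.08
eef_pos: [0.5789, 0.0883, 0.0777]
tool_rot: [0.707, 0.038, -0.032, -0.706]
wrist_force: [-0.4, -2.0, 0.2]
opening: 0.0003
```

Request:
{"fn": "move_arm", "kwargs": {
  "motion": [0,0,0.03,0,0,0,0,0,0,0.03,0,0,0,0]
}}

```text
clock: 4.32
eef_pos: [0.5803, 0.0907, 0.0783]
tool_rot: [0.711, 0.038, -0.03, -0.701]
wrist_force: [0.5, -43.6, 2.5]
opening: 0.0002
```

Run:
```python
from h import *
s=st(); print(loc(s["eef_pos"]))
snap("scene","s3.png",(250,130,480,320),3.4)
```

```text
{'clock': 4.325, 'qpos': [0.0232, 0.4458, -0.1974, 0.9152, -0.014, 1.4979], 'eef_pos': [0.5803, 0.0907, 0.0783], 'tool_rot': [0.7113, 0.0382, -0.0297, -0.7012], 'wrist_force': [0.5124, -43.6106, 2.4733], 'opening': 0.0002}
[[0.995, 0.013, -0.096], [0.096, -0.014, 0.995], [0.011, -1.0, -0.015]]
[-0.14745129 -0.00404784  0.0783465 ]
```

View pics/s3.png

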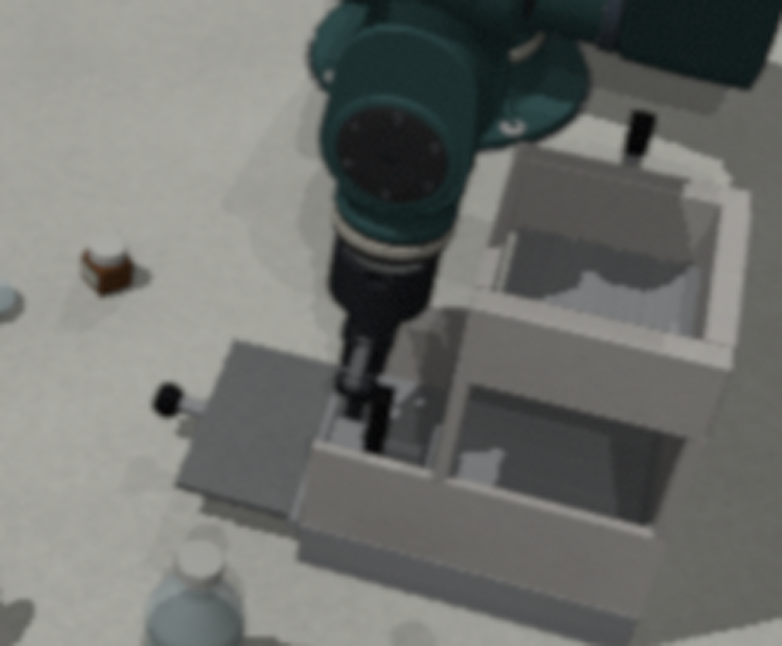

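Run:
```python
from h import *
plan([w(-.2,-.003,.09),w(-.295,-.003,.09)],YS,.7,step=.03)
```

```text
6
-0.003,-0.045,-0.219,0.005,-0,0.004,0.7,
-0.004,-0.048,-0.219,0,-0,0,0.7,
-0,0,-0.198,0,0,0,0.7,
-0,0,-0.198,0,0,0,0.7,
-0,0,-0.198,0,0,0,0.7,
-0,0,-0.198,0,0,0,0.7
```

Request:
{"fn": "move_arm", "kwargs": {
  "motion": [0,-0.045,-0.22,0.005,0,0.004,0,0,-0.048,-0.22,0,0,0,0,0,0,-0.2,0,0,0,0.7,0,0,-0.2,0,0,0,0.7,0,0,-0.2,0,0,0,0.7,0,0,-0.2,0,0,0,0.7,0,0,0,0,0,0,0.7,0,0,0,0,0,0,0.7]
}}

```text
clock: 5.38
eef_pos: [0.5942, -0.0578, 0.0889]
tool_rot: [-0.704, -0.033, 0.035, 0.709]
wrist_force: [0.4, -0.1, -0.6]
opening: 0.0594
```

Run:
```python
from h import *
s=st(); print(loc(s["eef_pos"]))
snap("top","t4.png",(180,160,320,300),4)
snap("scene","s4.png",(250,130,480,320),3.4)
plan([w(-.295,-.003,.018)],YS,.7,step=.03)
```

```text
{'clock': 5.375, 'qpos': [-0.2364, 0.4622, -0.1364, 0.9772, 0.0062, 1.2369], 'eef_pos': [0.5942, -0.0578, 0.0889], 'tool_rot': [-0.7037, -0.0334, 0.0355, 0.7089], 'wrist_force': [0.4235, -0.0706, -0.5749], 'opening': 0.0594}
[[0.995, -0.003, -0.097], [0.097, 0.007, 0.995], [-0.003, -1.0, 0.007]]
[-0.29659329 -0.00345697  0.08890036]
3
-0.001,0.197,0.003,-0.002,0,-0.001,0.7,
-0.001,0.197,0.004,0,0,0,0.7,
-0.001,0.197,0.004,0,0,0,0.7
```

View pics/t4.png

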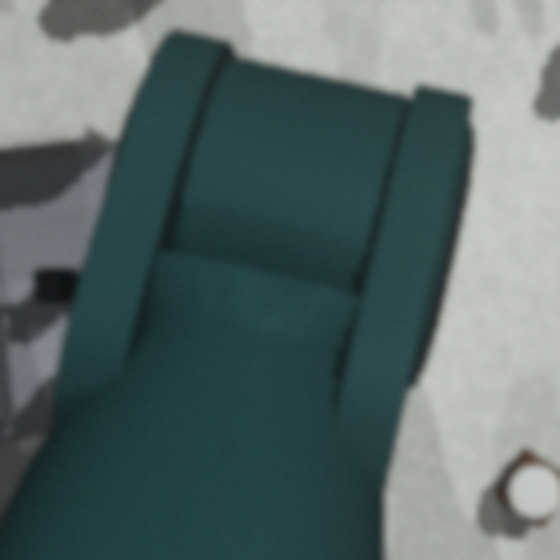

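View pics/s4.png

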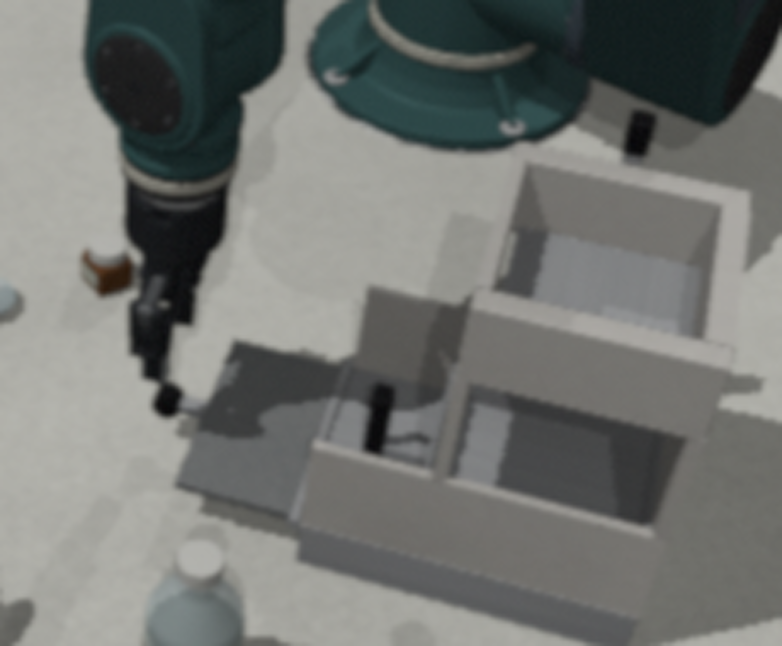

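Request:
{"fn": "move_arm", "kwargs": {
  "motion": [0,0.2,0.004,0,0,0,0.7,0,0.2,0.004,0,0,0,0.7,0,0.18,0.004,0,0,0,0.7,0,0,0,0,0,0,0.7,0,0,0,0,0,0,0,0,0,0,0,0,0,0,0,0,0,0,0,0,0,0,0,0,0,0,0,0]
}}

```text
clock: 6.48
eef_pos: [0.5947, -0.0521, 0.0205]
tool_rot: [-0.704, -0.036, 0.036, 0.709]
wrist_force: [0.3, 1.1, -4.6]
opening: 0.0191
```

Run:
```python
from h import *
s=st(); l=loc(s["eef_pos"]); print(l)
# arc: grip centre angle a from upright: local x=-.165-.13 sin a -.005 cos a ; z=.045+.13cos a-.005 sin a
P=lambda a:np.array([-.165-.13*np.sin(a)-.005*np.cos(a),0,.045+.13*np.cos(a)-.005*np.sin(a)])
o=l-P(1.57); print("tcp offset",o)
plan([w(*(P(a)+o)) for a in np.linspace(1.57,-.03,17)[1:]],None,0,step=.03)
```

```text
{'clock': 6.475, 'qpos': [-0.2271, 0.5212, -0.2411, 0.8104, 0.0067, 1.2414], 'eef_pos': [0.5947, -0.0521, 0.0205], 'tool_rot': [-0.7037, -0.0362, 0.0361, 0.7086], 'wrist_force': [0.2941, 1.1447, -4.5893], 'opening': 0.0191}
[[0.995, -0.0, -0.102], [0.102, 0.007, 0.995], [0.0, -1.0, 0.007]]
[-0.29097798 -0.00451178  0.02046102]
tcp offset [ 0.00402596 -0.00451178 -0.0196425 ]
16
0,-0.108,0.002,-0.002,0,0,0,
0,-0.108,0.012,0,0,0,0,
0,-0.106,0.023,0,0,0,0,
0,-0.103,0.033,0,0,0,0,
0,-0.099,0.043,0,0,0,0,
0,-0.094,0.053,0,0,0,0,
0,-0.089,0.062,0,0,0,0,
0,-0.082,0.071,0,0,0,0,
0,-0.075,0.079,0,0,0,0,
0,-0.066,0.086,0,0,0,0,
0,-0.057,0.092,0,0,0,0,
0,-0.048,0.097,0,0,0,0,
0.001,-0.038,0.101,0,0,0,0,
0.001,-0.028,0.105,0,0,0,0,
0.001,-0.017,0.107,0,0,0,0,
0.001,-0.006,0.108,0,0,0,0
```

Request:
{"fn": "move_arm", "kwargs": {
  "motion": [0,-0.108,0.002,0,0,0,0,0,-0.108,0.012,0,0,0,0,0,-0.106,0.023,0,0,0,0,0,-0.103,0.033,0,0,0,0,0,-0.1,0.043,0,0,0,0,0,-0.094,0.053,0,0,0,0]
}}

```text
clock: 7.22
eef_pos: [0.5922, -0.0301, 0.0992]
tool_rot: [-0.702, -0.036, 0.037, 0.71]
wrist_force: [4.6, 7.0, -14.4]
opening: 0.0191
```

```bash
cat > gate.py <<'E'
from h import *
import sys
s=st(); l=loc(s["eef_pos"])
P=lambda a:np.array([-.165-.13*np.sin(a)-.005*np.cos(a),0,.045+.13*np.cos(a)-.005*np.sin(a)])
o=np.array([.003,-.0045,-.0196])
g=l-o; a=np.arctan2(-.165-g[0],g[2]-.045)-np.arctan2(.005,.13); print("angle",a,"r",np.hypot(-.165-g[0],g[2]-.045))
e=float(sys.argv[1]); n=int(np.ceil(abs(a-e)/.1))
plan([w(*(P(b)+o)) for b in np.linspace(a,e,n+1)[1:]],None,0,step=.03)
E
python3 gate.py -.03
```

```text
{'clock': 7.225, 'qpos': [-0.193, 0.4467, -0.1328, 0.9944, 0.0101, 1.2744], 'eef_pos': [0.5922, -0.0301, 0.0992], 'tool_rot': [-0.7024, -0.0363, 0.0367, 0.7099], 'wrist_force': [4.5895, 6.9572, -14.3544], 'opening': 0.0191}
[[0.995, -0.001, -0.103], [0.103, 0.011, 0.995], [0.0, -1.0, 0.011]]
angle 0.9275660917533722 r 0.12985858369859823
10
0.003,-0.083,0.062,-0.003,0,0,0,
0,-0.076,0.071,0,0,0,0,
0,-0.069,0.078,0,0,0,0,
0.001,-0.061,0.084,0,0,0,0,
0.001,-0.053,0.089,0,0,0,0,
0.001,-0.044,0.094,0,0,0,0,
0.001,-0.035,0.098,0,0,0,0,
0.001,-0.025,0.101,0,0,0,0,
0.001,-0.016,0.103,0,0,0,0,
0.001,-0.006,0.104,0,0,0,0
```

Request:
{"fn": "move_arm", "kwargs": {
  "motion": [0.003,-0.083,0.062,-0.003,0,0,0,0,-0.076,0.071,0,0,0,0,0,-0.069,0.078,0,0,0,0,0,-0.061,0.084,0,0,0,0,0,-0.053,0.089,0,0,0,0,0,-0.044,0.094,0,0,0,0]
}}

```text
clock: 7.98
eef_pos: [0.5858, 0.0301, 0.1486]
tool_rot: [0.706, 0.036, -0.037, -0.706]
wrist_force: [4.4, -0.6, -17.9]
opening: 0.0191
```

```bash
python3 gate.py -.04
```

```text
{'clock': 7.975, 'qpos': [-0.0872, 0.4036, -0.0628, 1.1054, -0.0009, 1.3808], 'eef_pos': [0.5858, 0.0301, 0.1486], 'tool_rot': [0.7064, 0.0359, -0.0367, -0.7059], 'wrist_force': [4.3802, -0.5813, -17.8659], 'opening': 0.0191}
[[0.995, -0.001, -0.103], [0.103, -0.001, 0.995], [-0.001, -1.0, -0.001]]
angle 0.3212301346505041 r 0.1316493506482888
4
0.007,-0.018,0.098,0,0,-0,0,
0.001,-0.022,0.095,0,0,0,0,
0.001,-0.013,0.097,0,0,0,0,
0.001,-0.004,0.098,0,0,0,0
```

Request:
{"fn": "move_arm", "kwargs": {
  "motion": [0.005,-0.018,0.098,0,0,0,0,0,-0.02,0.095,0,0,0,0,0,-0.012,0.097,0,0,0,0,0,-0.004,0.09,0,0,0,0]
}}

```text
clock: 8.48
eef_pos: [0.581, 0.0759, 0.1573]
tool_rot: [0.709, 0.035, -0.036, -0.704]
wrist_force: [2.8, -6.8, -14.0]
opening: 0.0188
```

```bash
python3 gate.py -.04
```

```text
{'clock': 8.475, 'qpos': [-0.0054, 0.3979, -0.0476, 1.1258, -0.0075, 1.4644], 'eef_pos': [0.581, 0.0759, 0.1573], 'tool_rot': [0.7089, 0.0353, -0.036, -0.7035], 'wrist_force': [2.7709, -6.8279, -14.0109], 'opening': 0.0188}
[[0.995, -0.001, -0.101], [0.101, -0.008, 0.995], [-0.001, -1.0, -0.007]]
angle -0.036523588260973586 r 0.13192712766089582
1
0.01,0.015,0.004,0.002,0,-0,0
```

Request:
{"fn": "move_arm", "kwargs": {
  "motion": [0,0.01,0.04,0,0,0,0,0,0,0.03,0,0,0,0]
}}

```text
clock: 8.72
eef_pos: [0.5808, 0.0782, 0.1573]
tool_rot: [0.715, 0.034, -0.034, -0.697]
wrist_force: [4.9, -40.5, -21.9]
opening: 0.0188
```

```bash
python3 gate.py -.04
python3 - <<'E'
from h import *
snap("scene","s5.png",(250,130,480,320),3.4)
E
```

```text
{'clock': 8.725, 'qpos': [0.007, 0.398, -0.0477, 1.1239, -0.0248, 1.481], 'eef_pos': [0.5808, 0.0782, 0.1573], 'tool_rot': [0.715, 0.0342, -0.0341, -0.6974], 'wrist_force': [4.8522, -40.5473, -21.8711], 'opening': 0.0188}
[[0.995, 0.001, -0.097], [0.097, -0.025, 0.995], [-0.001, -1.0, -0.025]]
angle -0.05381501033610503 r 0.13193607455370596
1
0.01,0.016,-0.015,0.008,0,-0,0
```

View pics/s5.png

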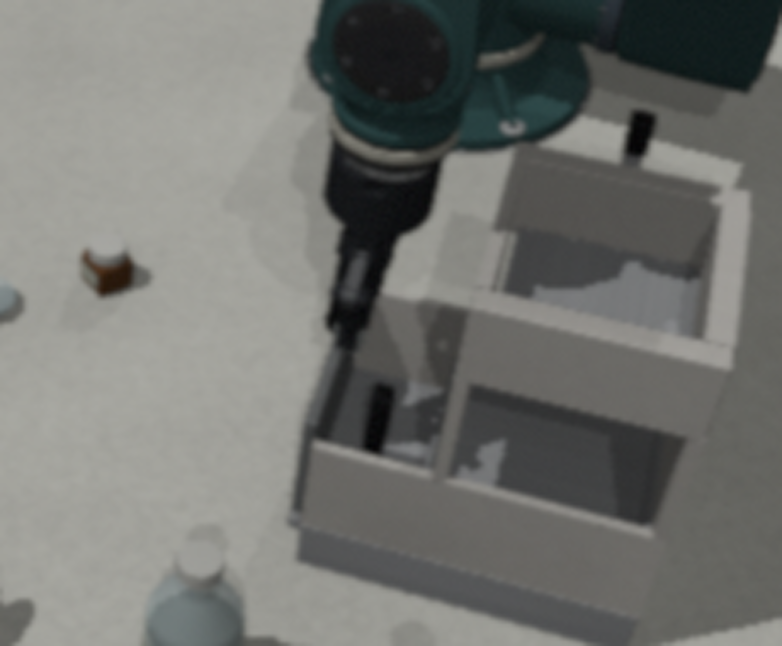

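Request:
{"fn": "move_arm", "kwargs": {
  "motion": [0,0.01,-0.02,0.008,0,0,0,0,0,0,0,0,0,0.6,0,0,0,0,0,0,0.6,0,0,0,0,0,0,0.6,0,-0.3,0,0,0,0,0.6,0,-0.3,0,0,0,0,0.6,0,-0.3,0,0,0,0,0.6,0,-0.3,0,0,0,0,0.6]
}}

```text
clock: 9.78
eef_pos: [0.58, 0.0784, 0.3054]
tool_rot: [-0.706, -0.034, 0.035, 0.707]
wrist_force: [1.4, -0.9, -1.7]
opening: 0.051
```

Run:
```python
from h import *
s=st()
snap("scene","s6.png",(150,130,480,320),2.4)
c=snap("top","t6.png",(290,140,450,300),3.7)
c=snap("top","t6b.png",(55,180,285,320),3.4)
```

```text
{'clock': 9.775, 'qpos': [-0.0053, 0.3653, 0.3028, 1.5091, 0.001, 1.4676], 'eef_pos': [0.58, 0.0784, 0.3054], 'tool_rot': [-0.7059, -0.0343, 0.0349, 0.7066], 'wrist_force': [1.379, -0.9225, -1.6517], 'opening': 0.051}
[[0.995, -0.001, -0.098], [0.098, 0.001, 0.995], [-0.001, -1.0, 0.001]]
```

View pics/s6.png

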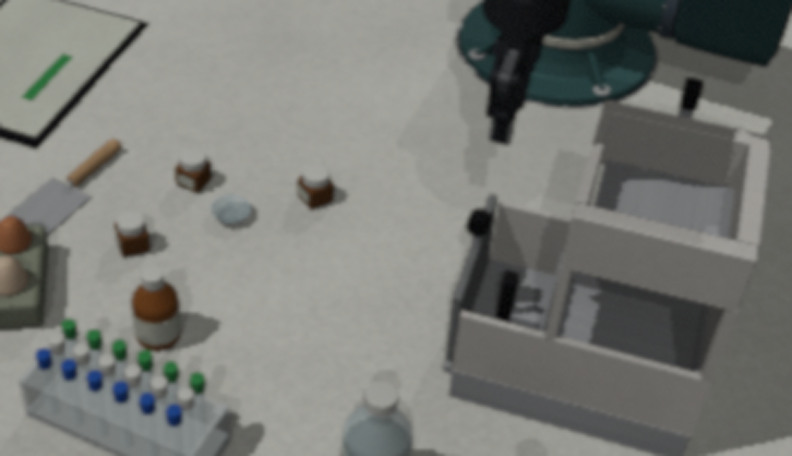

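View pics/t6.png

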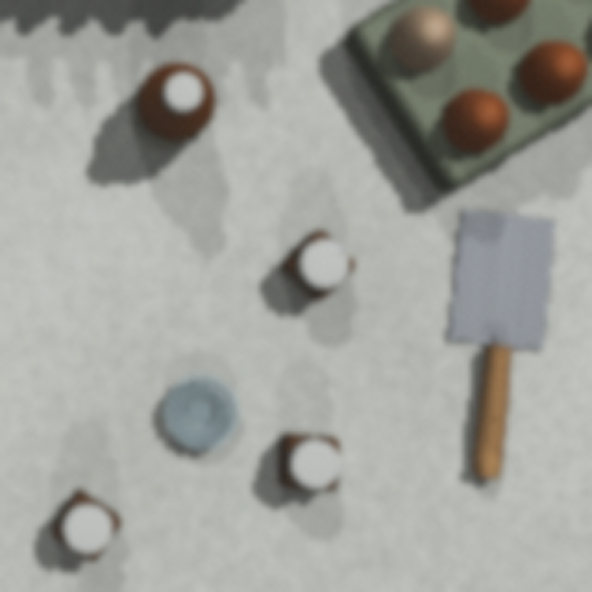

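Run:
```python
from h import *
s=L("scene"); f=s["f"].copy()
f=cv2.resize(f[170:250,180:320],None,fx=5,fy=5,interpolation=cv2.INTER_CUBIC)
for x,y,a in((.6224,-.3339,47.6),(.4911,-.3243,-3),(.4509,-.1748,50.8)):
    for z,r in((.045,.0165),):
        for k in np.arange(0,6.28,.2):
            p=(proj(s,[x+r*np.cos(k),y+r*np.sin(k),z])-[180,170])*5; cv2.circle(f,tuple(int(v) for v in p+2),1,(255,0,0),-1)
    for z in(0,.032):
        for k in range(4):
            t=np.radians(a+45+90*k); p=(proj(s,[x+.02546*np.cos(t),y+.02546*np.sin(t),z])-[180,170])*5; cv2.circle(f,tuple(int(v) for v in p+2),2,(0,255,0),-1)
cv2.imwrite("pics/ov.png",f[:,:,::-1])
```

```text
(no output)
```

View pics/ov.png

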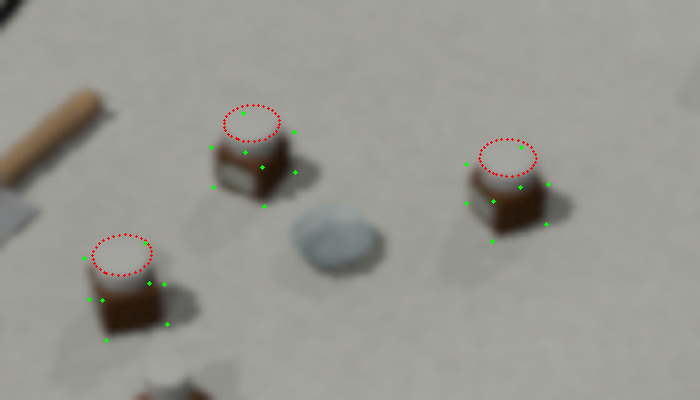

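Run:
```python
from h import *
plan([[.454,-.174,.13],[.454,-.174,.07]],np.radians(-39.2),1,step=.045)
```

```text
10
-0.158,0.182,-0.249,-0,0.031,0.001,1,
-0.132,0.183,-0.263,0,0.031,0,1,
-0.106,0.183,-0.275,0,0.031,0,1,
-0.079,0.183,-0.284,0,0.031,0,1,
-0.051,0.183,-0.29,0,0.031,0,1,
-0.022,0.183,-0.293,0,0.031,0,1,
0.007,0.183,-0.294,0,0.031,0,1,
0.035,0.183,-0.292,0,0.031,0,1,
0,0.25,0,0,0,0,1,
0,0.25,0,0,0,0,1
```

Request:
{"fn": "move_arm", "kwargs": {
  "motion": [-0.158,0.18,-0.25,0,0.031,0,1,-0.13,0.18,-0.26,0,0.031,0,1,-0.106,0.18,-0.275,0,0.031,0,1,-0.08,0.18,-0.284,0,0.031,0,1,-0.05,0.18,-0.29,0,0.031,0,1,-0.02,0.18,-0.293,0,0.031,0,1,0.007,0.18,-0.294,0,0.031,0,1,0.035,0.18,-0.292,0,0.031,0,1,0,0.25,0,0,0,0,1,0,0,0,0,0,0,1]
}}

```text
clock: 11.18
eef_pos: [0.4437, -0.1757, 0.0879]
tool_rot: [-0.663, 0.247, -0.242, 0.665]
wrist_force: [-0.4, 0.1, -0.4]
opening: 0.0854
```

Run:
```python
from h import *
s=st()
snap("scene","s7.png",(180,100,380,250),3.8)
plan([[.454,-.174,.06],[.454,-.174,.007]],np.radians(-39.2),1,step=.03)
```

```text
{'clock': 11.175, 'qpos': [-0.549, 0.2821, -0.4371, 0.8593, 0.0016, 1.7266], 'eef_pos': [0.4437, -0.1757, 0.0879], 'tool_rot': [-0.6626, 0.2466, -0.2415, 0.6647], 'wrist_force': [-0.4242, 0.144, -0.3511], 'opening': 0.0854}
[[0.762, -0.006, 0.648], [-0.648, 0.005, 0.762], [-0.008, -1.0, 0.0]]
4
0.025,0.121,0.032,-0,-0.003,-0.002,1,
0.025,0.122,0.032,0,-0.003,0,1,
0,0.221,0,0,0,0,1,
0,0.221,0,0,0,0,1
```

View pics/s7.png

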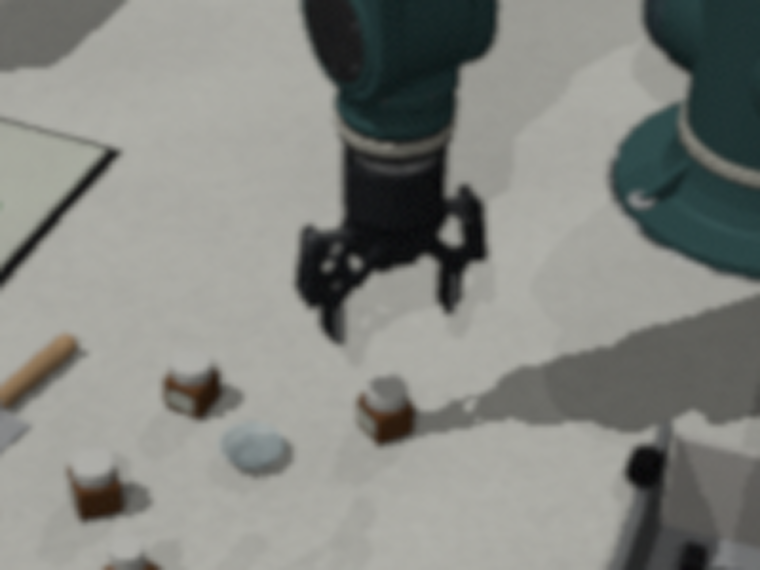

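Request:
{"fn": "move_arm", "kwargs": {
  "motion": [0.025,0.12,0.032,0,-0.003,-0.002,1,0.025,0.12,0.032,0,-0.003,0,1,0,0.2,0,0,0,0,1,0,0.2,0,0,0,0,1,0,0,0,0,0,0,1]
}}

```text
clock: 11.85
eef_pos: [0.4579, -0.1734, 0.0135]
tool_rot: [0.667, -0.234, 0.238, -0.666]
wrist_force: [0.1, -0.3, 0.4]
opening: 0.0852
```

Run:
```python
from h import *
s=st()
plan([[.454,-.174,.007]],np.radians(-39.2),1,step=.03)
```

```text
{'clock': 11.85, 'qpos': [-0.5289, 0.3775, -0.5364, 0.6507, 0.0007, 1.7221], 'eef_pos': [0.4579, -0.1734, 0.0135], 'tool_rot': [0.6668, -0.2337, 0.238, -0.6664], 'wrist_force': [0.0718, -0.2839, 0.3622], 'opening': 0.0852}
[[0.777, 0.006, 0.629], [-0.629, -0.002, 0.777], [0.006, -1.0, 0.002]]
1
-0.022,0.054,-0.025,-0.001,0.001,0.002,1
```

Grasp.

Request:
{"fn": "move_arm", "kwargs": {
  "motion": [-0.022,0.054,-0.025,0,0,0,1,0,0,0,0,0,0,0,0,0,0,0,0,0,0,0,0,0,0,0,0,0,0,0,0,0,0,0,0,0,0,0,0,0,0,0]
}}

```text
clock: 12.6
eef_pos: [0.4555, -0.1747, 0.0097]
tool_rot: [0.667, -0.232, 0.239, -0.666]
wrist_force: [-0.1, 0.2, -1.1]
opening: 0.0352
```

Request:
{"fn": "move_arm", "kwargs": {
  "motion": [0,-0.2,0,0,0,0,0,0,-0.3,0,0,0,0,0,0,-0.4,0,0,0,0,0,0,-0.4,0,0,0,0,0]
}}

```text
clock: 13.1
eef_pos: [0.4522, -0.1729, 0.1672]
tool_rot: [-0.667, 0.234, -0.237, 0.667]
wrist_force: [-0.1, -1.4, -1.2]
opening: 0.035
```

Run:
```python
from h import *
s=st()
snap("scene","s8.png",(180,50,380,200),3.8)
p=w(-.046,-.002,.36)
plan([[.45,-.17,.36],p],YS,0,step=.045)
```

```text
{'clock': 13.1, 'qpos': [-0.5343, 0.2216, -0.2844, 1.0614, 0.0007, 1.7161], 'eef_pos': [0.4522, -0.1729, 0.1672], 'tool_rot': [-0.6667, 0.2344, -0.2369, 0.6667], 'wrist_force': [-0.0735, -1.3823, -1.1957], 'opening': 0.035}
[[0.778, 0.003, 0.628], [-0.628, -0.001, 0.778], [0.003, -1.0, 0.001]]
14
-0.006,-0.312,0.002,-0,-0.049,0.003,0,
-0.009,-0.312,0.002,0,-0.049,0,0,
-0.009,-0.312,0.004,0,-0.049,0,0,
-0.008,-0.312,0.005,0,-0.049,0,0,
-0.007,-0.312,0.006,0,-0.049,0,0,
0.142,0,0.322,0,0,0,0,
0.142,0,0.322,0,0,0,0,
0.142,0,0.322,0,0,0,0,
0.142,0,0.322,0,0,0,0,
0.142,0,0.322,0,0,0,0,
0.142,0,0.322,0,0,0,0,
0.142,0,0.322,0,0,0,0,
0.142,0,0.322,0,0,0,0,
0.142,0,0.322,0,0,0,0
```

View pics/s8.png

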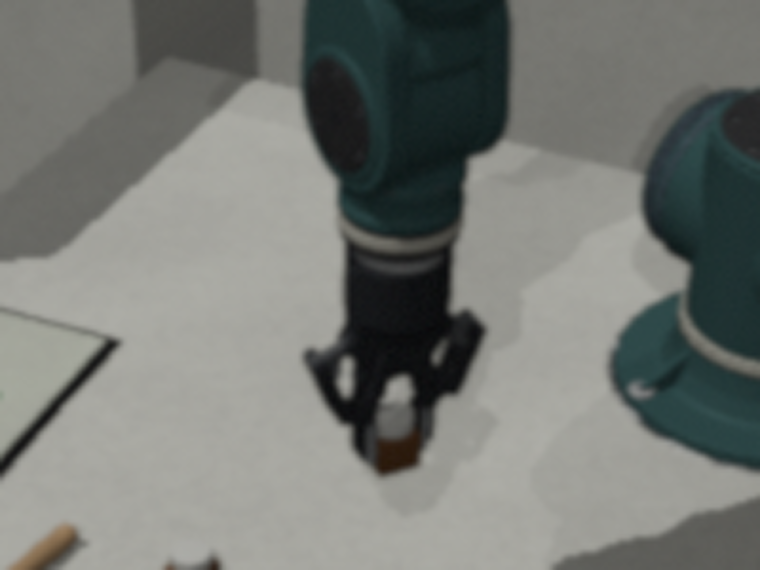

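Request:
{"fn": "move_arm", "kwargs": {
  "motion": [-0.006,-0.31,0,0,-0.049,0.003,0,-0.009,-0.31,0,0,-0.049,0,0,-0.009,-0.31,0,0,-0.049,0,0,-0.008,-0.31,0,0,-0.049,0,0,-0.007,-0.31,0.006,0,-0.049,0,0,0.142,0,0.322,0,0,0,0,0.142,0,0.322,0,0,0,0,0.142,0,0.322,0,0,0,0,0.142,0,0.322,0,0,0,0,0.142,0,0.322,0,0,0,0,0.142,0,0.322,0,0,0,0,0.142,0,0.322,0,0,0,0,0.142,0,0.322,0,0,0,0]
}}

```text
clock: 14.78
eef_pos: [0.552, 0.1591, 0.3641]
tool_rot: [0.706, 0.041, -0.038, -0.706]
wrist_force: [0.5, -0.6, -0.2]
opening: 0.0351
```

Run:
```python
from h import *
s=st();print(loc(s["eef_pos"]))
snap("scene","s9.png",(280,50,480,200),3.8)
plan([w(-.046,-.002,.34),w(-.046,-.002,.252)],YS,0,step=.03)
```

```text
{'clock': 14.775, 'qpos': [0.1393, 0.358, 0.4506, 1.6598, -0.0012, 1.5982], 'eef_pos': [0.552, 0.1591, 0.3641], 'tool_rot': [0.7063, 0.0408, -0.0383, -0.7057], 'wrist_force': [0.4756, -0.6291, -0.1949], 'opening': 0.0351}
[[0.994, 0.004, -0.112], [0.112, -0.001, 0.994], [0.004, -1.0, -0.001]]
[-0.07666329  0.01748239  0.36410242]
5
0.078,0.097,0.111,-0,0.003,0.001,0,
0.077,0.096,0.112,0,0.003,0,0,
0,0.244,0,0,0,0,0,
0,0.244,0,0,0,0,0,
0,0.244,0,0,0,0,0
```

View pics/s9.png

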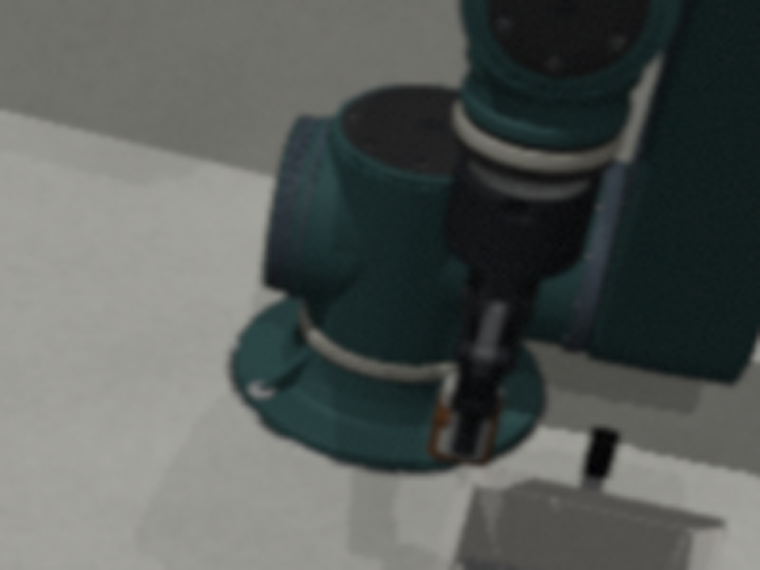

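Request:
{"fn": "move_arm", "kwargs": {
  "motion": [0.08,0.04,0.115,0,0.003,0,0,0.08,0.04,0.115,0,0.003,0,0,0,0,0,0,0,0,0]
}}

```text
clock: 15.2
eef_pos: [0.5697, 0.1948, 0.3519]
tool_rot: [-0.706, -0.035, 0.034, 0.706]
wrist_force: [-0.2, -1.0, -0.3]
opening: 0.0349
```

Run:
```python
from h import *
s=st();print(loc(s["eef_pos"]))
plan([w(-.046,-.002,.32),w(-.046,-.002,.252)],YS,0,step=.025)
```

```text
{'clock': 15.2, 'qpos': [0.1942, 0.4113, 0.5024, 1.6606, 0.0001, 1.6686], 'eef_pos': [0.5697, 0.1948, 0.3519], 'tool_rot': [-0.7062, -0.0345, 0.0336, 0.7064], 'wrist_force': [-0.1735, -1.019, -0.3223], 'opening': 0.0349}
[[0.995, 0.001, -0.096], [0.096, 0.0, 0.995], [0.001, -1.0, 0.0]]
[-0.04277998 -0.00366994  0.35190393]
5
-0.007,0.133,-0.013,-0,-0,0,0,
-0.007,0.133,-0.013,0,-0,0,0,
0,0.189,0,0,0,0,0,
0,0.189,0,0,0,0,0,
0,0.189,0,0,0,0,0
```

Request:
{"fn": "move_arm", "kwargs": {
  "motion": [-0.007,0.133,-0.013,0,0,0,0,-0.007,0.133,-0.013,0,0,0,0,0,0.18,0,0,0,0,0,0,0.18,0,0,0,0,0,0,0.12,0,0,0,0,0,0,0,0,0,0,0,0]
}}

```text
clock: 15.95
eef_pos: [0.5681, 0.1896, 0.2614]
tool_rot: [-0.705, -0.035, 0.032, 0.708]
wrist_force: [-0.2, 5.5, -4.1]
opening: 0.0347
```

Run:
```python
from h import *
s=st();print(loc(s["eef_pos"]))
snap("scene","s10.png",(380,120,480,240),4.5)
```

```text
{'clock': 15.95, 'qpos': [0.1844, 0.3848, 0.2154, 1.3968, 0.0037, 1.6597], 'eef_pos': [0.5681, 0.1896, 0.2614], 'tool_rot': [-0.7048, -0.0352, 0.0323, 0.7078], 'wrist_force': [-0.1679, 5.4705, -4.1222], 'opening': 0.0347}
[[0.995, 0.004, -0.095], [0.095, 0.004, 0.995], [0.004, -1.0, 0.004]]
[-0.04783951 -0.0015151   0.26142086]
```

View pics/s10.png

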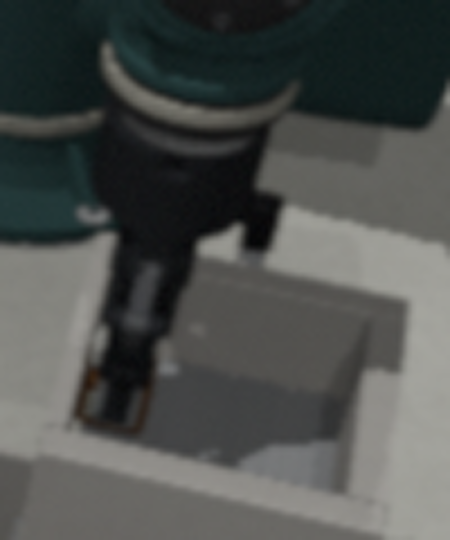

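Request:
{"fn": "move_arm", "kwargs": {
  "motion": [0,-0.02,0.05,0,0,0,0,0,0.08,0,0,0,0,0,0,0.02,0,0,0,0,0]
}}

```text
clock: 16.38
eef_pos: [0.5675, 0.1948, 0.2522]
tool_rot: [-0.705, -0.035, 0.032, 0.708]
wrist_force: [-0.2, -0.0, 0.1]
opening: 0.0351
```

Request:
{"fn": "move_arm", "kwargs": {
  "motion": [0,0.01,0,0,0,0,0,0,0,0,0,0,0,0.65,0,0,0,0,0,0,0.65,0,0,0,0,0,0,0.65,0,-0.2,0,0,0,0,0.65,0,-0.3,0,0,0,0,0.65,0,-0.4,0,0,0,0,0.65]
}}

```text
clock: 17.25
eef_pos: [0.5658, 0.1938, 0.3592]
tool_rot: [-0.705, -0.033, 0.033, 0.707]
wrist_force: [0.5, -0.3, 0.1]
opening: 0.0555
```

Run:
```python
from h import *
s=st();print(loc(s["eef_pos"]))
plan([[.53,-.05,.33],[.485,-.323,.10]],np.radians(-3),1,step=.05)
```

```text
{'clock': 17.25, 'qpos': [0.1925, 0.4068, 0.515, 1.6783, 0.0027, 1.669], 'eef_pos': [0.5658, 0.1938, 0.3592], 'tool_rot': [-0.7053, -0.0334, 0.0332, 0.7073], 'wrist_force': [0.5246, -0.2767, 0.0653], 'opening': 0.0555}
[[0.996, 0.0, -0.094], [0.094, 0.003, 0.996], [0.0, -1.0, 0.003]]
[-4.34637633e-02  3.14508502e-04  3.59183416e-01]
13
-0.098,0.048,-0.399,-0.001,0.009,0,1,
-0.086,0.049,-0.402,0,0.009,0,1,
-0.074,0.049,-0.404,0,0.009,0,1,
-0.062,0.049,-0.406,0,0.009,0,1,
-0.05,0.049,-0.408,0,0.009,0,1,
-0.032,0.24,-0.286,0,0,0,1,
-0.032,0.24,-0.286,0,0,0,1,
-0.032,0.24,-0.286,0,0,0,1,
-0.032,0.24,-0.286,0,0,0,1,
-0.032,0.24,-0.286,0,0,0,1,
-0.032,0.24,-0.286,0,0,0,1,
-0.032,0.24,-0.286,0,0,0,1,
-0.032,0.24,-0.286,0,0,0,1
```

Request:
{"fn": "move_arm", "kwargs": {
  "motion": [-0.098,0,-0.4,0,0.009,0,1,-0.086,0.05,-0.4,0,0.009,0,1,-0.074,0.05,-0.404,0,0.009,0,1,-0.06,0.05,-0.406,0,0.009,0,1,-0.05,0.05,-0.408,0,0.009,0,1,-0.03,0.24,-0.286,0,0,0,1,-0.03,0.24,-0.286,0,0,0,1,-0.03,0.24,-0.286,0,0,0,1,-0.03,0.24,-0.286,0,0,0,1,-0.03,0.24,-0.286,0,0,0,1,-0.03,0.24,-0.286,0,0,0,1,-0.03,0.24,-0.286,0,0,0,1,-0.03,0,-0.286,0,0,0,1,0,0,0,0,0,0,1]
}}

```text
clock: 19.0
eef_pos: [0.4911, -0.3384, 0.13]
tool_rot: [-0.706, 0.013, -0.023, 0.708]
wrist_force: [0.4, 0.5, -0.0]
opening: 0.0856
```

Run:
```python
from h import *
s=st()
c=snap("scene","s11.png",(180,120,320,250),4.5)
snap("top","t11.png",(55,180,285,320),3.4)
plan([[.493,-.323,.08],[.493,-.323,.009]],np.radians(-3),1,step=.03)
```

```text
{'clock': 19.0, 'qpos': [-0.7457, 0.4226, -0.0844, 1.0542, 0.0118, 0.8757], 'eef_pos': [0.4911, -0.3384, 0.13], 'tool_rot': [-0.7059, 0.0126, -0.0231, 0.7078], 'wrist_force': [0.3551, 0.5415, -0.0415], 'opening': 0.0856}
[[0.999, 0.015, 0.05], [-0.05, 0.002, 0.999], [0.015, -1.0, 0.003]]
5
0.001,0.209,0.055,-0.001,0.001,0.005,1,
0.004,0.209,0.056,0,0.001,0,1,
0,0.197,0,0,0,0,1,
0,0.197,0,0,0,0,1,
0,0.197,0,0,0,0,1
```

View pics/s11.png

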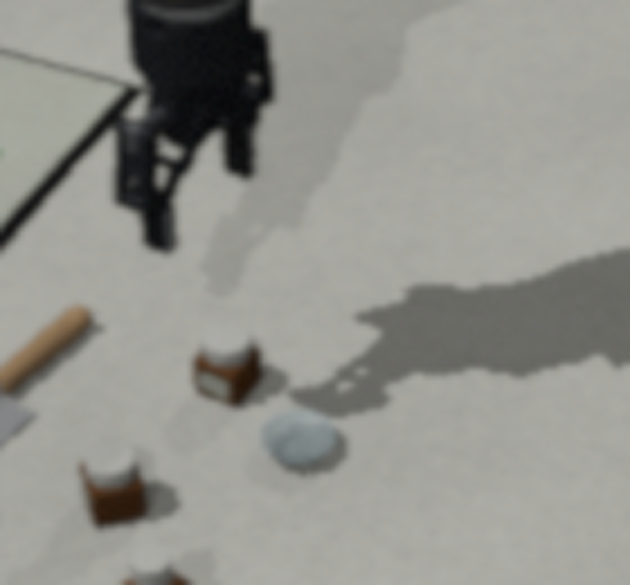

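View pics/t11.png

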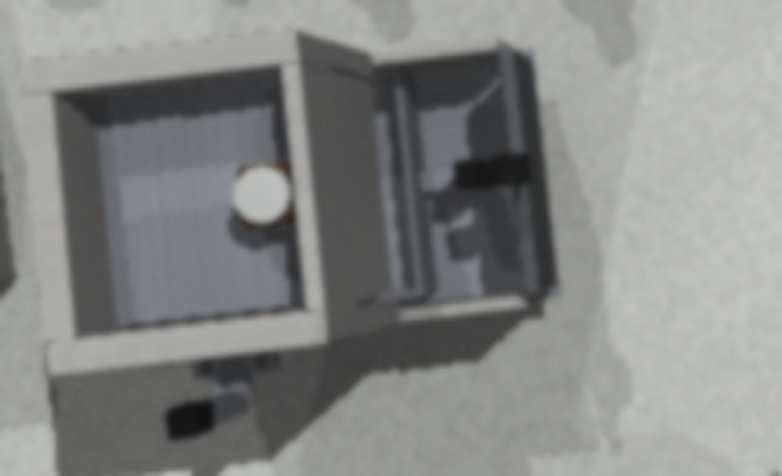

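Request:
{"fn": "move_arm", "kwargs": {
  "motion": [0.001,0.2,0.055,0,0,0.005,1,0.004,0.2,0.055,0,0,0,1,0,0.18,0,0,0,0,1,0,0.18,0,0,0,0,1,0,0.1,0,0,0,0,1,0,0,0,0,0,0,1]
}}

```text
clock: 19.85
eef_pos: [0.4956, -0.3175, 0.0273]
tool_rot: [-0.706, 0.014, -0.016, 0.707]
wrist_force: [0.8, -0.4, 1.4]
opening: 0.0855
```

Run:
```python
from h import *
s=st()
plan([[.493,-.323,.009]],np.radians(-3),1,step=.03)
```

```text
{'clock': 19.85, 'qpos': [-0.7095, 0.5009, -0.2577, 0.8113, 0.0026, 0.904], 'eef_pos': [0.4956, -0.3175, 0.0273], 'tool_rot': [-0.7064, 0.0143, -0.0159, 0.7075], 'wrist_force': [0.8027, -0.3504, 1.3968], 'opening': 0.0855}
[[0.999, 0.002, 0.043], [-0.043, 0.001, 0.999], [0.002, -1.0, 0.002]]
1
-0.02,0.153,-0.047,-0,0.003,0.001,1
```

Request:
{"fn": "move_arm", "kwargs": {
  "motion": [-0.02,0.08,-0.047,0,-0.003,0,1,0,0.07,0,0,0,0,1,0,0,0,0,0,0,0,0,0,0,0,0,0,0,0,0,0,0,0,0,0,0,0,0,0,0,0,0,0,0,0,0,0,0,0]
}}

```text
clock: 20.72
eef_pos: [0.494, -0.3242, 0.0106]
tool_rot: [0.707, -0.01, 0.013, -0.707]
wrist_force: [-0.1, 0.2, -0.8]
opening: 0.0349
```

Request:
{"fn": "move_arm", "kwargs": {
  "motion": [0,-0.2,0,0,0,0,0,0,-0.3,0,0,0,0,0,0,-0.4,0,0,0,0,0,0,-0.4,0,0,0,0,0]
}}

```text
clock: 21.22
eef_pos: [0.4915, -0.3226, 0.1675]
tool_rot: [-0.706, 0.012, -0.011, 0.708]
wrist_force: [0.5, -1.0, -0.2]
opening: 0.035
```

Run:
```python
from h import *
s=st()
snap("scene","s12.png",(180,50,380,200),3.8)
plan([[.49,-.29,.36],w(.037,0,.36)],YS,0,step=.048)
```

```text
{'clock': 21.225, 'qpos': [-0.7207, 0.3971, -0.0205, 1.1561, 0.0027, 0.8827], 'eef_pos': [0.4915, -0.3226, 0.1675], 'tool_rot': [-0.7056, 0.0117, -0.0114, 0.7084], 'wrist_force': [0.4878, -1.0257, -0.1522], 'opening': 0.035}
[[0.999, -0.0, 0.033], [-0.033, 0.004, 0.999], [-0.001, -1.0, 0.004]]
16
-0.007,-0.388,0.07,0,-0.01,0.002,0,
-0.006,-0.388,0.071,0,-0.01,0,0,
-0.004,-0.388,0.071,0,-0.01,0,0,
-0.002,-0.388,0.071,0,-0.01,0,0,
0.085,0,0.385,0,0,0,0,
0.085,0,0.385,0,0,0,0,
0.085,0,0.385,0,0,0,0,
0.085,0,0.385,0,0,0,0,
0.085,0,0.385,0,0,0,0,
0.085,0,0.385,0,0,0,0,
0.085,0,0.385,0,0,0,0,
0.085,0,0.385,0,0,0,0,
0.085,0,0.385,0,0,0,0,
0.085,0,0.385,0,0,0,0,
0.085,0,0.385,0,0,0,0,
0.085,0,0.385,0,0,0,0
```

View pics/s12.png

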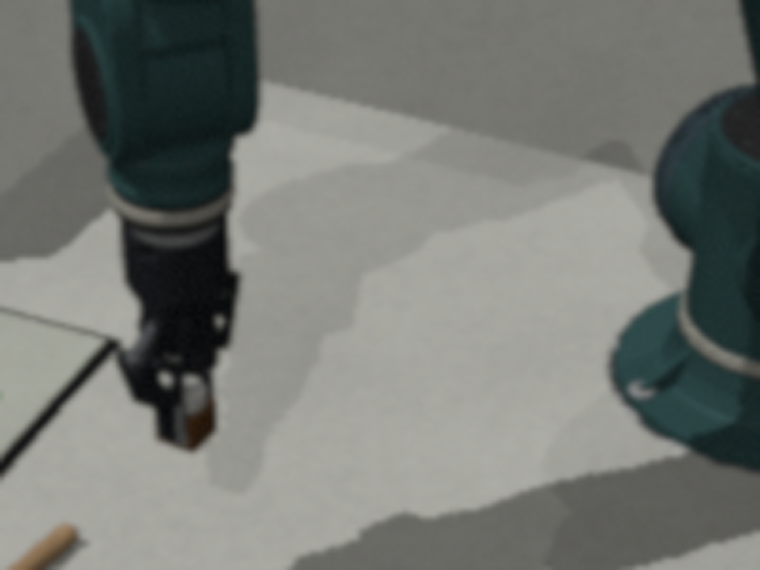

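Request:
{"fn": "move_arm", "kwargs": {
  "motion": [-0.007,-0.388,0.07,0,-0.01,0,0,-0.006,-0.388,0.07,0,-0.01,0,0,-0.004,-0.388,0.07,0,-0.01,0,0,-0.002,-0.388,0.07,0,-0.01,0,0,0.085,0,0.385,0,0,0,0,0.085,0,0.385,0,0,0,0,0.085,0,0.385,0,0,0,0,0.085,0,0.385,0,0,0,0,0.085,0,0.385,0,0,0,0,0.085,0,0.385,0,0,0,0,0.085,0,0.385,0,0,0,0,0.085,0,0.385,0,0,0,0,0.085,0,0.385,0,0,0,0,0.085,0,0.385,0,0,0,0,0.085,0,0.385,0,0,0,0]
}}

```text
clock: 23.15
eef_pos: [0.554, 0.2411, 0.3641]
tool_rot: [0.708, 0.036, -0.029, -0.705]
wrist_force: [0.9, -0.2, -1.3]
opening: 0.0348
```

Run:
```python
from h import *
s=st();print(loc(s["eef_pos"]))
plan([w(.037,0,.36)],YS,0,step=.03)
```

```text
{'clock': 23.15, 'qpos': [0.2783, 0.4166, 0.5448, 1.6909, -0.0055, 1.7569], 'eef_pos': [0.554, 0.2411, 0.3641], 'tool_rot': [0.7076, 0.0358, -0.0294, -0.7051], 'wrist_force': [0.8702, -0.1675, -1.2944], 'opening': 0.0348}
[[0.996, 0.009, -0.092], [0.092, -0.003, 0.996], [0.009, -1.0, -0.004]]
[0.0048029  0.00747573 0.36412868]
2
0.03,0.017,0.134,0.001,-0.001,0.003,0,
0.031,0.017,0.134,0,-0.001,0,0
```

Request:
{"fn": "move_arm", "kwargs": {
  "motion": [0.03,0.02,0.134,0,0,0.003,0,0.03,0.02,0.134,0,0,0,0,0,0,0,0,0,0,0]
}}

```text
clock: 23.52
eef_pos: [0.5583, 0.2781, 0.3574]
tool_rot: [0.708, 0.033, -0.034, -0.705]
wrist_force: [0.6, -0.2, -0.6]
opening: 0.0349
```

Run:
```python
from h import *
s=st();print(loc(s["eef_pos"]))
plan([w(.037,0,.32),w(.037,0,.256)],YS,0,step=.025)
```

```text
{'clock': 23.525, 'qpos': [0.3333, 0.4657, 0.6091, 1.7171, -0.0034, 1.8082], 'eef_pos': [0.5583, 0.2781, 0.3574], 'tool_rot': [0.7077, 0.0333, -0.0345, -0.7048], 'wrist_force': [0.5502, -0.175, -0.5902], 'opening': 0.0349}
[[0.995, -0.002, -0.096], [0.096, -0.004, 0.995], [-0.002, -1.0, -0.004]]
[ 0.04124472 -0.00038408  0.35741797]
5
-0.001,0.156,-0.017,0.001,-0,-0.001,0,
-0.002,0.156,-0.018,0,-0,0,0,
0,0.178,0,0,0,0,0,
0,0.178,0,0,0,0,0,
0,0.178,0,0,0,0,0
```

Request:
{"fn": "move_arm", "kwargs": {
  "motion": [0,0.155,-0.02,0,0,0,0,0,0.155,-0.02,0,0,0,0,0,0.17,-0.005,0,0,0,0,0,0.17,0,0,0,0,0,0,0.14,0,0,0,0,0,0,0,0,0,0,0,0]
}}

```text
clock: 24.28
eef_pos: [0.5591, 0.2676, 0.2614]
tool_rot: [0.708, 0.033, -0.032, -0.705]
wrist_force: [-0.6, -0.3, 0.1]
opening: 0.0346
```

Run:
```python
from h import *
s=st();print(loc(s["eef_pos"]))
snap("scene","s13.png",(380,100,480,240),4.2)
```

```text
{'clock': 24.275, 'qpos': [0.3171, 0.428, 0.285, 1.4274, -0.0046, 1.7967], 'eef_pos': [0.5591, 0.2676, 0.2614], 'tool_rot': [0.7079, 0.0328, -0.0316, -0.7048], 'wrist_force': [-0.6032, -0.2992, 0.0943], 'opening': 0.0346}
[[0.996, 0.002, -0.091], [0.091, -0.004, 0.996], [0.001, -1.0, -0.004]]
[ 3.06318787e-02 -2.07369374e-04  2.61356367e-01]
```

View pics/s13.png

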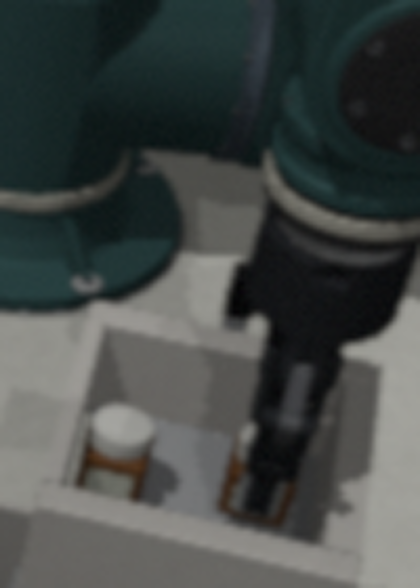

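Request:
{"fn": "move_arm", "kwargs": {
  "motion": [0,0,0.065,0,0,0,0,0,0.06,0,0,0,0,0,0,0.02,0,0,0,0,0]
}}

```text
clock: 24.7
eef_pos: [0.5595, 0.2759, 0.254]
tool_rot: [0.707, 0.034, -0.03, -0.705]
wrist_force: [0.4, -0.3, -0.8]
opening: 0.0351
```

Request:
{"fn": "move_arm", "kwargs": {
  "motion": [0,0.01,0,0,0,0,0,0,0,0,0,0,0,0.65,0,0,0,0,0,0,0.65,0,0,0,0,0,0,0.65,0,-0.2,0,0,0,0,0.65,0,-0.3,0,0,0,0,0.65,0,-0.4,0,0,0,0,0.65]
}}

```text
clock: 25.58
eef_pos: [0.5577, 0.2757, 0.361]
tool_rot: [0.708, 0.032, -0.032, -0.705]
wrist_force: [0.5, -0.1, -0.2]
opening: 0.0557
```

Run:
```python
from h import *
s=st();print(loc(s["eef_pos"]))
plan([[.57,-.03,.33],[.61,-.3,.14]],np.radians(-42.4),1,step=.05)
```

```text
{'clock': 25.575, 'qpos': [0.3304, 0.4623, 0.6133, 1.7223, -0.0047, 1.8105], 'eef_pos': [0.5577, 0.2757, 0.361], 'tool_rot': [0.708, 0.0324, -0.0318, -0.7047], 'wrist_force': [0.5095, -0.0815, -0.1761], 'opening': 0.0557}
[[0.996, 0.001, -0.091], [0.091, -0.005, 0.996], [0.001, -1.0, -0.005]]
[0.03888961 0.00040996 0.36098196]
14
-0.018,0.039,-0.364,0.001,0.038,0,1,
0.025,0.037,-0.363,0,0.038,0,1,
0.068,0.037,-0.358,0,0.038,0,1,
0.11,0.037,-0.347,0,0.038,0,1,
0.15,0.037,-0.332,0,0.038,0,1,
0.188,0.037,-0.312,0,0.038,0,1,
0.224,0.037,-0.287,0,0.038,0,1,
0.252,0.226,-0.205,0,0,0,1,
0.252,0.226,-0.205,0,0,0,1,
0.252,0.226,-0.205,0,0,0,1,
0.252,0.226,-0.205,0,0,0,1,
0.252,0.226,-0.205,0,0,0,1,
0.252,0.226,-0.205,0,0,0,1,
0.252,0.226,-0.205,0,0,0,1
```

Request:
{"fn": "move_arm", "kwargs": {
  "motion": [-0.018,0,-0.364,0,0.038,0,1,0.025,0.04,-0.363,0,0.038,0,1,0.068,0.04,-0.358,0,0.038,0,1,0.11,0.04,-0.347,0,0.038,0,1,0.15,0.04,-0.332,0,0.038,0,1,0.188,0.04,-0.312,0,0.038,0,1,0.224,0.04,-0.287,0,0.038,0,1,0.25,0.22,-0.205,0,0,0,1,0.25,0.22,-0.205,0,0,0,1,0.25,0.22,-0.205,0,0,0,1,0.25,0.22,-0.205,0,0,0,1,0.25,0.2,-0.205,0,0,0,1,0.25,0.1,-0.205,0,0,0,1,0,0,0,0,0,0,1]
}}

```text
clock: 27.32
eef_pos: [0.5978, -0.2787, 0.1927]
tool_rot: [-0.654, 0.261, -0.271, 0.656]
wrist_force: [-0.5, -0.7, 0.4]
opening: 0.0857
```

Run:
```python
from h import *
s=st()
c=snap("scene","s14.png",(140,120,320,270),4.2)
snap("top","t14.png",None,1.4)
plan([[.624,-.332,.09],[.624,-.332,.009]],np.radians(-42.4),1,step=.03)
```

```text
{'clock': 27.325, 'qpos': [-0.562, 0.5008, 0.2243, 1.2809, 0.0054, 1.7811], 'eef_pos': [0.5978, -0.2787, 0.1927], 'tool_rot': [-0.654, 0.2613, -0.2713, 0.6561], 'wrist_force': [-0.4951, -0.6569, 0.4116], 'opening': 0.0857}
[[0.716, 0.014, 0.698], [-0.698, -0.003, 0.716], [0.012, -1.0, 0.008]]
8
0.093,0.175,-0.038,-0.003,-0.002,0.004,1,
0.095,0.174,-0.037,0,-0.002,0,1,
0.095,0.174,-0.037,0,-0.002,0,1,
0.095,0.174,-0.038,0,-0.002,0,1,
0.094,0.174,-0.039,0,-0.002,0,1,
0,0.225,-0,0,0,0,1,
0,0.225,-0,0,0,0,1,
0,0.225,-0,0,0,0,1
```

View pics/s14.png

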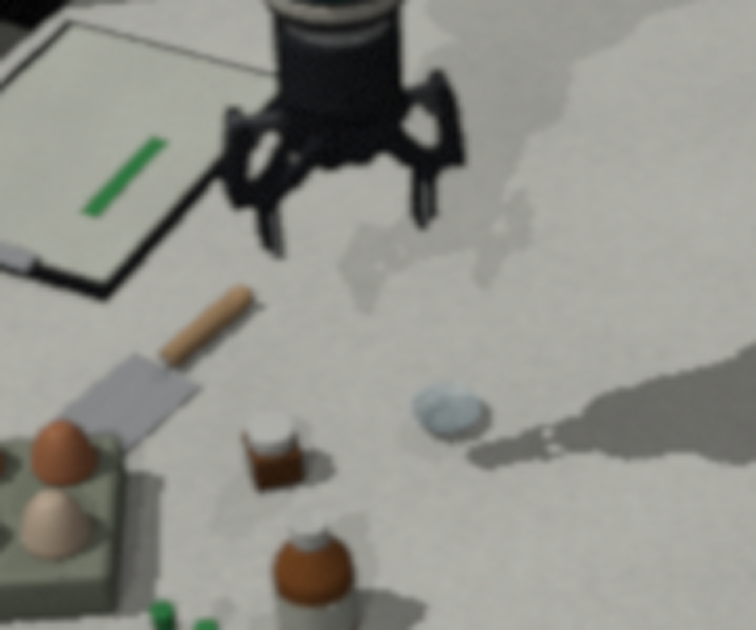

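View pics/t14.png

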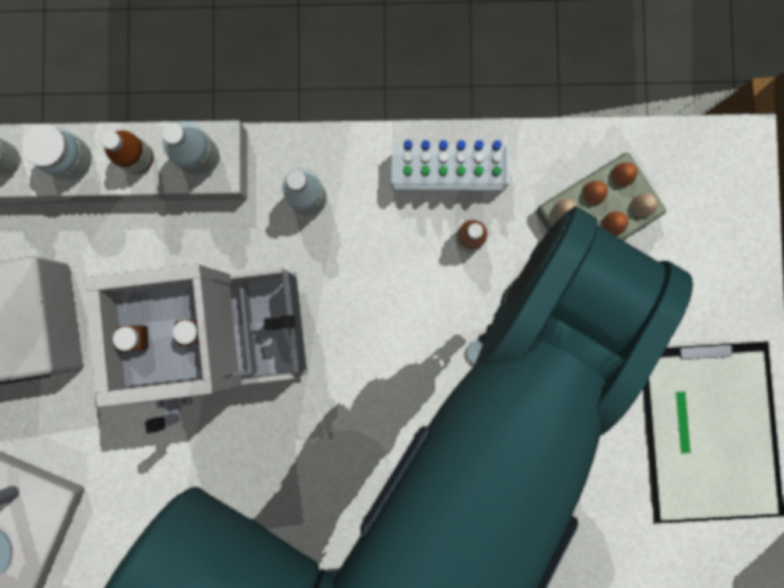

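Request:
{"fn": "move_arm", "kwargs": {
  "motion": [0.093,0.175,-0.038,-0.003,-0.002,0.004,1,0.095,0.17,-0.037,0,-0.002,0,1,0.095,0.17,-0.037,0,-0.002,0,1,0.095,0.17,-0.038,0,-0.002,0,1,0.09,0.17,-0.039,0,-0.002,0,1,0,0,0,0,0,0,1]
}}

```text
clock: 28.18
eef_pos: [0.6256, -0.3332, 0.0839]
tool_rot: [0.66, -0.254, 0.253, -0.66]
wrist_force: [0.4, 0.5, -0.7]
opening: 0.0853
```

Run:
```python
from h import *
s=st()
c=snap("scene","s15.png",(160,150,280,250),5)
plan([[.624,-.332,.05],[.624,-.332,.009]],np.radians(-42.4),1,step=.03)
```

```text
{'clock': 28.175, 'qpos': [-0.6038, 0.6457, 0.1953, 1.1219, -0.001, 1.7013], 'eef_pos': [0.6256, -0.3332, 0.0839], 'tool_rot': [0.6602, -0.2544, 0.2532, -0.6598], 'wrist_force': [0.432, 0.5269, -0.6666], 'opening': 0.0853}
[[0.742, -0.002, 0.67], [-0.67, 0.0, 0.742], [-0.001, -1.0, -0.001]]
4
-0.009,0.146,-0.002,0,0.001,-0,1,
-0.009,0.146,-0.002,0,0.001,0,1,
0,0.171,-0,0,0,0,1,
0,0.171,-0,0,0,0,1
```

View pics/s15.png

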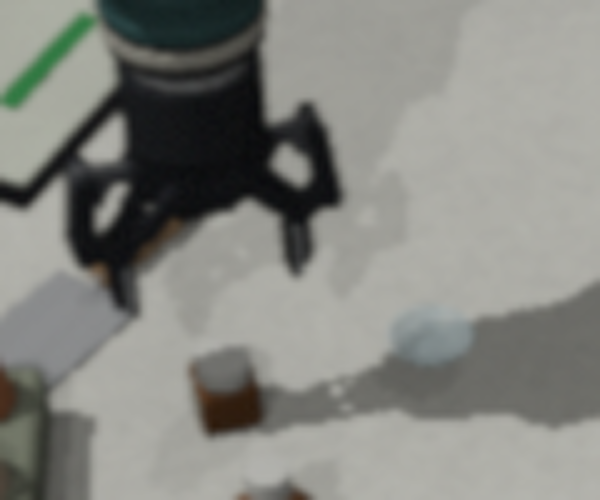

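Request:
{"fn": "move_arm", "kwargs": {
  "motion": [-0.009,0.14,-0.002,0,0,0,1,-0.009,0.14,-0.002,0,0,0,1,0,0.15,0,0,0,0,1,0,0.13,0,0,0,0,1,0,0.03,0,0,0,0,1]
}}

```text
clock: 28.85
eef_pos: [0.626, -0.3322, 0.0174]
tool_rot: [0.661, -0.251, 0.256, -0.659]
wrist_force: [0.5, -0.2, -0.2]
opening: 0.0855
```

Run:
```python
from h import *
s=st()
plan([[.624,-.332,.009]],np.radians(-42.4),1,step=.03)
```

```text
{'clock': 28.85, 'qpos': [-0.6025, 0.6847, 0.082, 0.9611, -0.0007, 1.7018], 'eef_pos': [0.626, -0.3322, 0.0174], 'tool_rot': [0.6609, -0.2512, 0.2559, -0.6593], 'wrist_force': [0.4983, -0.1869, -0.2103], 'opening': 0.0855}
[[0.743, 0.005, 0.669], [-0.669, -0.004, 0.743], [0.007, -1.0, 0.0]]
1
-0.014,0.07,-0.01,-0,0.002,0.002,1
```

Request:
{"fn": "move_arm", "kwargs": {
  "motion": [-0.014,0.06,-0.01,0,0,0,1,0,0,0,0,0,0,0,0,0,0,0,0,0,0,0,0,0,0,0,0,0,0,0,0,0,0,0,0,0,0,0,0,0,0,0]
}}

```text
clock: 29.6
eef_pos: [0.6248, -0.3326, 0.0121]
tool_rot: [0.661, -0.25, 0.257, -0.659]
wrist_force: [0.2, 0.7, -0.9]
opening: 0.035
```

Request:
{"fn": "move_arm", "kwargs": {
  "motion": [0,-0.2,0,0,0,0,0,0,-0.3,0,0,0,0,0,0,-0.4,0,0,0,0,0,0,-0.4,0,0,0,0,0]
}}

```text
clock: 30.1
eef_pos: [0.6217, -0.3304, 0.1679]
tool_rot: [0.66, -0.253, 0.254, -0.66]
wrist_force: [0.5, 0.0, -0.3]
opening: 0.035
```

Run:
```python
from h import *
s=st()
snap("scene","s16.png",(140,80,340,230),3.8)
plan([[.60,-.29,.37],w(-.004,0,.37)],YS,0,step=.048)
```

```text
{'clock': 30.1, 'qpos': [-0.6039, 0.6001, 0.3381, 1.307, -0.0006, 1.7006], 'eef_pos': [0.6217, -0.3304, 0.1679], 'tool_rot': [0.6604, -0.253, 0.2542, -0.6597], 'wrist_force': [0.5348, 0.0403, -0.3014], 'opening': 0.035}
[[0.743, 0.001, 0.67], [-0.67, -0.002, 0.743], [0.002, -1.0, -0.0]]
17
-0.06,-0.272,0.021,0,-0.044,0.003,0,
-0.059,-0.271,0.03,0,-0.044,0,0,
-0.054,-0.271,0.037,0,-0.044,0,0,
-0.049,-0.271,0.044,0,-0.044,0,0,
-0.042,-0.271,0.051,0,-0.044,0,0,
-0.035,-0.271,0.056,0,-0.044,0,0,
0.01,0,0.397,0,0,0,0,
0.01,0,0.397,0,0,0,0,
0.01,0,0.397,0,0,0,0,
0.01,0,0.397,0,0,0,0,
0.01,0,0.397,0,0,0,0,
0.01,0,0.397,0,0,0,0,
0.01,0,0.397,0,0,0,0,
0.01,0,0.397,0,0,0,0,
0.01,0,0.397,0,0,0,0,
0.01,0,0.397,0,0,0,0,
0.01,0,0.397,0,0,0,0
```

View pics/s16.png

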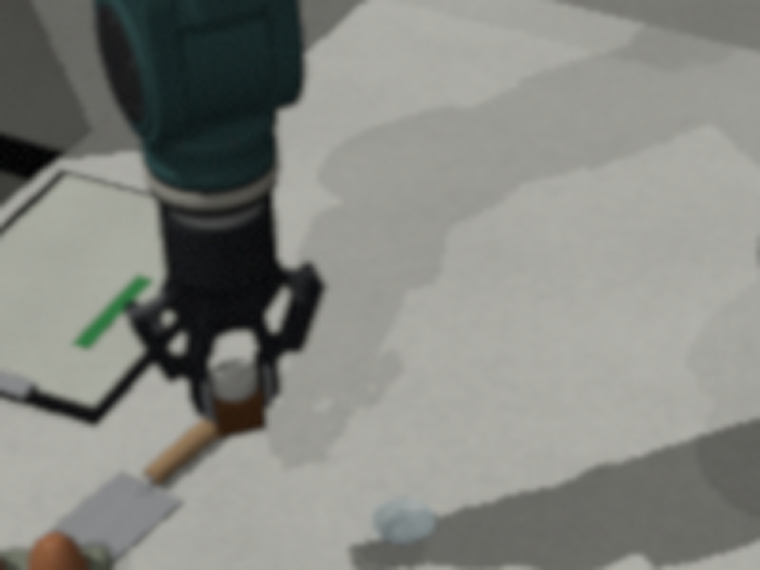

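Run:
```python
from h import *
plan([[.60,-.26,.37],w(-.003,-.044,.37)],YS+np.pi/2,0,step=.048)
```

```text
26
-0.035,-0.109,0.021,0,-0.051,0.003,0,
-0.032,-0.108,0.026,0,-0.051,0,0,
-0.028,-0.108,0.031,0,-0.051,0,0,
-0.022,-0.108,0.035,0,-0.051,0,0,
-0.016,-0.108,0.038,0,-0.051,0,0,
-0.01,-0.108,0.04,0,-0.051,0,0,
-0.004,-0.108,0.042,0,-0.051,0,0,
0.003,-0.108,0.042,0,-0.051,0,0,
0.01,-0.108,0.041,0,-0.051,0,0,
0.016,-0.108,0.038,0,-0.051,0,0,
0.022,-0.108,0.035,0,-0.051,0,0,
0.027,-0.108,0.031,0,-0.051,0,0,
0.032,-0.108,0.027,0,-0.051,0,0,
0.036,-0.108,0.021,0,-0.051,0,0,
0.039,-0.108,0.015,0,-0.051,0,0,
0.375,0,-0.041,0,0,0,0,
0.375,0,-0.041,0,0,0,0,
0.375,0,-0.041,0,0,0,0,
0.375,0,-0.041,0,0,0,0,
0.375,0,-0.041,0,0,0,0,
0.375,0,-0.041,0,0,0,0,
0.375,0,-0.041,0,0,0,0,
0.375,0,-0.041,0,0,0,0,
0.375,0,-0.041,0,0,0,0,
0.375,0,-0.041,0,0,0,0,
0.375,0,-0.041,0,0,0,0
```

Request:
{"fn": "move_arm", "kwargs": {
  "motion": [-0.035,-0.11,0.02,0,-0.051,0.003,0,-0.03,-0.11,0.025,0,-0.051,0,0,-0.028,-0.11,0.03,0,-0.051,0,0,-0.02,-0.11,0.035,0,-0.051,0,0,-0.016,-0.11,0.038,0,-0.051,0,0,-0.01,-0.11,0.04,0,-0.051,0,0,0,-0.11,0.042,0,-0.051,0,0,0,-0.11,0.042,0,-0.051,0,0,0.01,-0.11,0.04,0,-0.051,0,0,0.016,-0.11,0.038,0,-0.051,0,0,0.02,-0.11,0.035,0,-0.051,0,0,0.027,-0.11,0.03,0,-0.051,0,0,0.03,-0.11,0.027,0,-0.051,0,0,0.036,-0.11,0.02,0,-0.051,0,0,0.04,-0.11,0.015,0,-0.051,0,0]
}}

```text
clock: 32.02
eef_pos: [0.5976, -0.2602, 0.3764]
tool_rot: [-0.453, -0.542, 0.543, 0.454]
wrist_force: [-0.4, 0.3, 0.0]
opening: 0.0348
```

Run:
```python
from h import *
s=st()
snap("scene","s17.png",(140,0,340,170),3.5)
plan([w(-.003,-.044,.37)],YS+np.pi/2,0,step=.048)
```

```text
{'clock': 32.025, 'qpos': [-0.5355, 0.5494, 0.8142, 1.8367, -0.0002, -0.7132], 'eef_pos': [0.5976, -0.2602, 0.3764], 'tool_rot': [-0.4533, -0.5423, 0.5425, 0.454], 'wrist_force': [-0.3581, 0.3021, 0.0432], 'opening': 0.0348}
[[-0.177, -0.001, -0.984], [0.984, 0.0, -0.177], [0.001, -1.0, 0.001]]
11
0.37,0.006,-0.076,0,0.003,-0,0,
0.37,0.006,-0.073,0,0.003,0,0,
0.371,0.006,-0.07,0,0.003,0,0,
0.371,0.006,-0.067,0,0.003,0,0,
0.372,0.006,-0.064,0,0.003,0,0,
0.372,0.006,-0.061,0,0.003,0,0,
0.373,0.006,-0.058,0,0.003,0,0,
0.373,0.006,-0.055,0,0.003,0,0,
0.374,0.006,-0.052,0,0.003,0,0,
0.374,0.006,-0.049,0,0.003,0,0,
0.375,0.006,-0.046,0,0.003,0,0
```

View pics/s17.png

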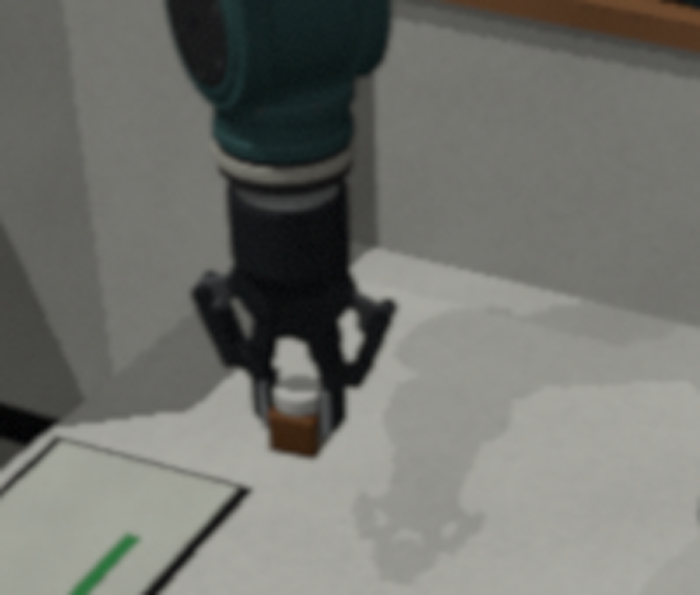

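Request:
{"fn": "move_arm", "kwargs": {
  "motion": [0.37,0,-0.076,0,0.003,0,0,0.37,0,-0.073,0,0.003,0,0,0.37,0,-0.07,0,0.003,0,0,0.37,0,-0.067,0,0.003,0,0,0.37,0,-0.064,0,0.003,0,0,0.37,0,-0.06,0,0.003,0,0,0.37,0,-0.058,0,0.003,0,0,0.37,0,-0.055,0,0.003,0,0,0.37,0,-0.05,0,0.003,0,0,0.37,0,-0.05,0,0.003,0,0,0.2,0,-0.03,0,0.003,0,0,0,0,0,0,0,0,0]
}}

```text
clock: 33.58
eef_pos: [0.6182, 0.2282, 0.3709]
tool_rot: [-0.489, -0.51, 0.511, 0.489]
wrist_force: [0.5, -1.5, -0.6]
opening: 0.0351
```

Run:
```python
from h import *
s=st();print(loc(s["eef_pos"]))
snap("scene","s18.png",(380,80,480,220),4.2)
plan([w(-.003,-.044,.36)],YS+np.pi/2,0,step=.048)
```

```text
{'clock': 33.575, 'qpos': [0.2301, 0.5641, 0.826, 1.8349, 0.0, 0.1867], 'eef_pos': [0.6182, 0.2282, 0.3709], 'tool_rot': [-0.4886, -0.5101, 0.5114, 0.4895], 'wrist_force': [0.5362, -1.5242, -0.5876], 'opening': 0.0351}
[[-0.043, -0.002, -0.999], [0.999, -0.0, -0.043], [-0.0, -1.0, 0.002]]
[-0.01426591 -0.05513589  0.37091228]
1
0.096,0.093,0.097,-0.001,-0.017,-0,0
```

View pics/s18.png

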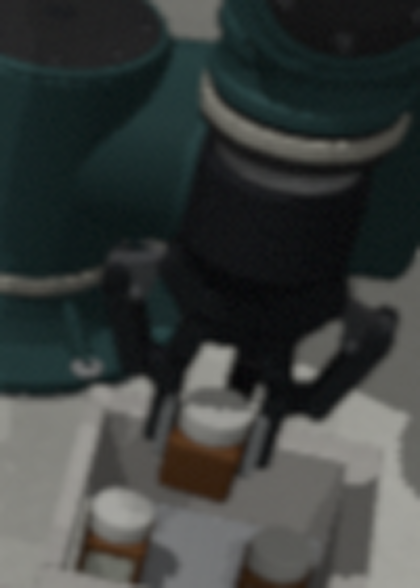

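Request:
{"fn": "move_arm", "kwargs": {
  "motion": [0.09,0.09,0.09,0,-0.017,0,0,0,0,0,0,0,0,0]
}}

```text
clock: 33.88
eef_pos: [0.6071, 0.2358, 0.3599]
tool_rot: [-0.476, -0.522, 0.524, 0.476]
wrist_force: [-0.4, -0.4, -1.5]
opening: 0.0351
```

Run:
```python
from h import *
s=st();print(loc(s["eef_pos"]))
plan([w(-.004,-.045,.31)],YS+np.pi/2,0,step=.02)
```

```text
{'clock': 33.875, 'qpos': [0.2457, 0.5323, 0.735, 1.7756, -0.0006, 0.1523], 'eef_pos': [0.6071, 0.2358, 0.3599], 'tool_rot': [-0.4759, -0.5221, 0.5235, 0.4764], 'wrist_force': [-0.3687, -0.4193, -1.5027], 'opening': 0.0351}
[[-0.093, -0.002, -0.996], [0.996, -0.001, -0.093], [-0.001, -1.0, 0.002]]
[-0.0056864  -0.04480566  0.35992369]
3
0.005,0.139,-0.001,-0.001,-0,-0,0,
0.005,0.139,-0.001,0,-0,0,0,
0.005,0.139,-0.001,0,-0,0,0
```

Request:
{"fn": "move_arm", "kwargs": {
  "motion": [0.01,0.14,0,0,0,0,0,0.01,0.14,0,0,0,0,0,0.01,0.14,0,0,0,0,0,0.01,0.1,0,0,0,0,0]
}}

```text
clock: 34.38
eef_pos: [0.6089, 0.2353, 0.2985]
tool_rot: [0.48, 0.52, -0.52, -0.479]
wrist_force: [0.1, 0.3, -0.6]
opening: 0.0351
```

Run:
```python
from h import *
s=st();print(loc(s["eef_pos"]))
plan([w(-.004,-.045,.257)],YS+np.pi/2,0,step=.02)
```

```text
{'clock': 34.375, 'qpos': [0.2449, 0.4977, 0.5033, 1.5747, -0.0018, 0.1641], 'eef_pos': [0.6089, 0.2353, 0.2985], 'tool_rot': [0.4802, 0.5199, -0.5196, -0.4786], 'wrist_force': [0.1379, 0.3168, -0.6262], 'opening': 0.0351}
[[-0.081, 0.002, -0.997], [0.997, -0.001, -0.081], [-0.001, -1.0, -0.002]]
[-0.00627653 -0.04655144  0.29850535]
3
0.006,0.115,0.005,0.001,-0.002,-0,0,
0.006,0.115,0.004,0,-0.002,0,0,
0.006,0.115,0.004,0,-0.002,0,0
```

Request:
{"fn": "move_arm", "kwargs": {
  "motion": [0.01,0.11,0.008,0,-0.002,0,0,0.01,0.11,0.005,0,-0.002,0,0,0.01,0.08,0.005,0,0,0,0,0,0,0,0,0,0,0]
}}

```text
clock: 34.88
eef_pos: [0.6081, 0.2342, 0.2623]
tool_rot: [0.48, 0.52, -0.52, -0.478]
wrist_force: [-0.0, 0.2, -1.6]
opening: 0.0352
```

Run:
```python
from h import *
s=st();print(loc(s["eef_pos"]))
snap("scene","s19.png",(380,80,480,220),4.2)
```

```text
{'clock': 34.875, 'qpos': [0.2439, 0.4886, 0.39, 1.4702, -0.0027, 0.1611], 'eef_pos': [0.6081, 0.2342, 0.2623], 'tool_rot': [0.4801, 0.5203, -0.5202, -0.4777], 'wrist_force': [-0.0446, 0.1913, -1.6116], 'opening': 0.0352}
[[-0.083, 0.003, -0.997], [0.997, -0.002, -0.083], [-0.002, -1.0, -0.002]]
[-0.00735227 -0.04573491  0.2623244 ]
```

View pics/s19.png

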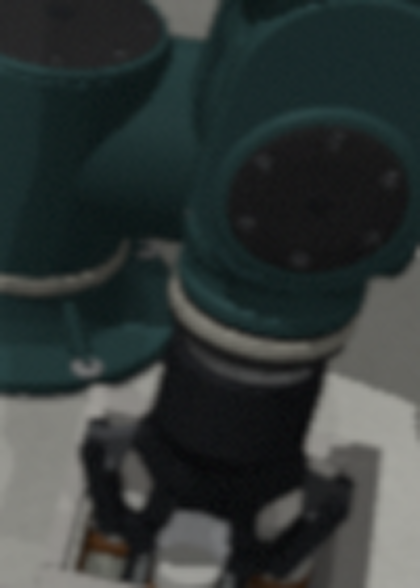

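Request:
{"fn": "move_arm", "kwargs": {
  "motion": [0.02,0.06,0,0,0,0,0,0.01,0.02,0,0,0,0,0]
}}

```text
clock: 35.17
eef_pos: [0.6086, 0.2378, 0.2535]
tool_rot: [0.481, 0.521, -0.519, -0.477]
wrist_force: [-0.2, -0.3, -0.7]
opening: 0.0346
```

Request:
{"fn": "move_arm", "kwargs": {
  "motion": [0,0,0,0,0,0,0.6,0,0,0,0,0,0,0.6,0,0,0,0,0,0,0.6,0,-0.2,0,0,0,0,0.6,0,-0.3,0,0,0,0,0.6,0,-0.4,0,0,0,0,0.6]
}}

```text
clock: 35.92
eef_pos: [0.6068, 0.2379, 0.3621]
tool_rot: [-0.48, -0.519, 0.521, 0.478]
wrist_force: [1.5, 0.1, 1.0]
opening: 0.0513
```

Run:
```python
from h import *
s=st();print(loc(s["eef_pos"]))
plan([w(0,.145,.38)],YS,0,step=.045)
```

```text
{'clock': 35.925, 'qpos': [0.2499, 0.5341, 0.7446, 1.7817, -0.0029, 0.1677], 'eef_pos': [0.6068, 0.2379, 0.3621], 'tool_rot': [-0.4798, -0.5194, 0.5208, 0.4783], 'wrist_force': [1.4769, 0.0673, 1.0464], 'opening': 0.0513}
[[-0.082, 0.0, -0.997], [0.997, -0.003, -0.082], [-0.003, -1.0, -0.0]]
[-0.00356063 -0.0447735   0.36211795]
10
0.001,-0.015,0.158,0,0.05,-0.001,0,
-0.024,-0.015,0.156,0,0.05,-0,0,
-0.048,-0.015,0.151,-0,0.05,0,0,
-0.071,-0.015,0.142,0,0.05,0,0,
-0.092,-0.015,0.129,0,0.05,0,0,
-0.111,-0.015,0.113,0,0.05,0,0,
-0.127,-0.015,0.095,0,0.05,0,0,
-0.14,-0.015,0.074,0,0.05,0,0,
-0.15,-0.015,0.051,0,0.05,0,0,
-0.156,-0.015,0.027,0,0.05,0,0
```

Run:
```python
from h import *
plan([w(-.002,.122,.36)],YS+np.pi/2,.55,step=.045)
```

```text
4
-0.002,0.004,0.347,0,-0.001,-0.001,0.55,
-0.001,0.004,0.347,0,-0.001,0,0.55,
0.001,0.004,0.347,0,-0.001,0,0.55,
0.002,0.004,0.347,0,-0.001,0,0.55
```

Request:
{"fn": "move_arm", "kwargs": {
  "motion": [0,0,0.35,0,0,0,0.55,0,0,0.35,0,0,0,0.55,0,0,0.35,0,0,0,0.55,0,0,0.34,0,0,0,0.55,0,0,0,0,0,0,0.55]
}}

```text
clock: 36.55
eef_pos: [0.4413, 0.225, 0.3671]
tool_rot: [0.483, 0.525, -0.515, -0.475]
wrist_force: [1.3, 0.5, 0.7]
opening: 0.0469
```

Run:
```python
from h import *
s=st();print(loc(s["eef_pos"]))
snap("top","t20.png",(55,180,285,320),3.4)
snap("scene","s20.png",(280,100,480,270),3.5)
plan([w(-.002,.122,.33),w(-.002,.122,.28)],YS+np.pi/2,.55,step=.025)
```

```text
{'clock': 36.55, 'qpos': [0.3088, 0.1964, 0.2268, 1.5839, -0.0034, 0.227], 'eef_pos': [0.4413, 0.225, 0.3671], 'tool_rot': [0.4832, 0.5247, -0.5153, -0.4751], 'wrist_force': [1.2576, 0.5196, 0.7305], 'opening': 0.0469}
[[-0.082, 0.017, -0.997], [0.997, 0.002, -0.082], [0.001, -1.0, -0.018]]
[-3.17240985e-04  1.21218328e-01  3.67075114e-01]
4
-0.007,0.151,0.015,0.005,-0.003,0,0.55,
-0.007,0.151,0.013,0,-0.003,0,0.55,
0,0.208,0,0,0,0,0.55,
0,0.208,0,0,0,0,0.55
```

View pics/t20.png

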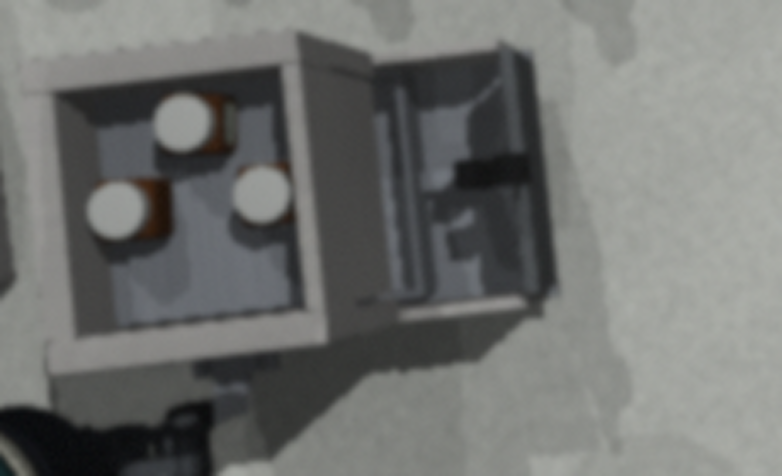

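View pics/s20.png

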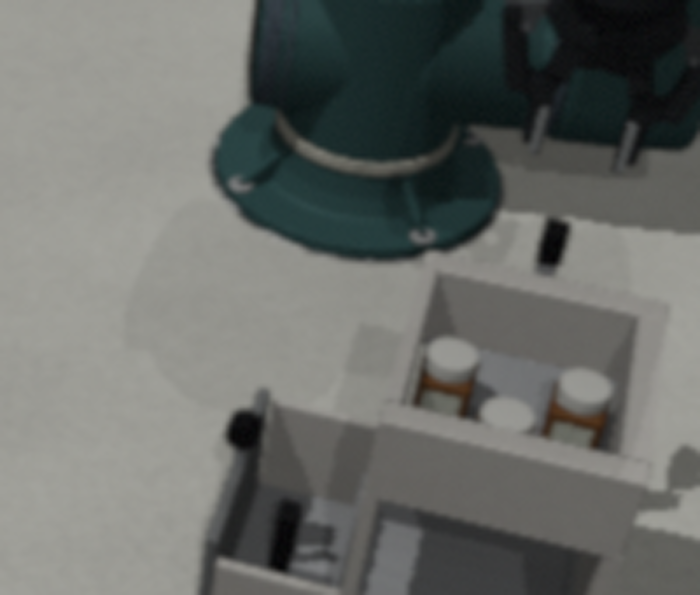

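Run:
```python
from h import *
t=L("top");s=L("scene")
def chk(n,p): print(n,((proj(t,p)-[55,180])*3.4).round(),((proj(s,p)-[280,100])*3.5).round())
chk("grip",w(-.17,0,.175)); chk("grip .12",w(-.165-.13*np.sin(.12)-.005,0,.174))
chk("pulltop home",w(-.13,0,.113)); chk("pulltop -20",w(-.15,0,.113))
chk("frontwall top home",w(-.086,0,.09))
chk("frontwall R",w(-.086,.075,.09))
```

```text
grip [508. 173.] [245. 426.]
grip .12 [532. 170.] [223. 421.]
pulltop home [465. 180.] [289. 501.]
pulltop -20 [495. 177.] [262. 494.]
frontwall top home [409. 188.] [344. 539.]
frontwall R [420. 295.] [365. 470.]
```

Request:
{"fn": "move_arm", "kwargs": {
  "motion": [-0.007,0.15,0.015,0.005,-0.003,0,0.55,-0.007,0.15,0.013,0,-0.003,0,0.55,0,0.16,0,0,0,0,0.55,0,0.12,0,0,0,0,0.55,0,0,0,0,0,0,0.55]
}}

```text
clock: 37.28
eef_pos: [0.4465, 0.2235, 0.2928]
tool_rot: [-0.475, -0.524, 0.524, 0.475]
wrist_force: [-0.1, -0.3, 0.8]
opening: 0.0468
```

Run:
```python
from h import *
s=st();print(loc(s["eef_pos"]))
snap("scene","s21.png",(380,80,480,220),4.2)
plan([w(-.002,.122,.28)],YS+np.pi/2,.55,step=.025)
```

```text
{'clock': 37.275, 'qpos': [0.3008, 0.2078, 0.0419, 1.4057, -0.0002, 0.2022], 'eef_pos': [0.4465, 0.2235, 0.2928], 'tool_rot': [-0.4747, -0.5238, 0.5243, 0.4748], 'wrist_force': [-0.1348, -0.2744, 0.8052], 'opening': 0.0468}
[[-0.098, -0.001, -0.995], [0.995, -0.0, -0.098], [-0.0, -1.0, 0.001]]
[-0.00230651  0.11622209  0.2927713 ]
1
0.002,0.111,0.05,0,0,-0,0.55
```

View pics/s21.png

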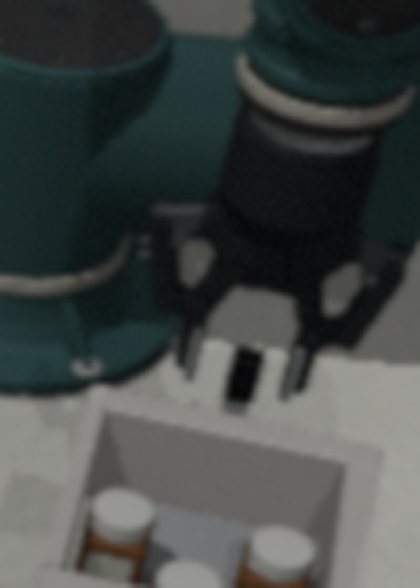

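Knob (242,375) is centred between the fingers. Lower a bit, move outward 5 mm, and pinch.

Request:
{"fn": "move_arm", "kwargs": {
  "motion": [0,0.07,0.06,0,0,0,0.55,0,0.04,0,0,0,0,0.55,0,0,0,0,0,0,0,0,0,0,0,0,0,0,0,0,0,0,0,0,0,0,0,0,0,0,0,0]
}}

```text
clock: 38.08
eef_pos: [0.4399, 0.2253, 0.2808]
tool_rot: [0.473, 0.526, -0.523, -0.475]
wrist_force: [-0.1, 0.5, -4.3]
opening: 0.0173
```

Run:
```python
from h import *
s=st();l=loc(s["eef_pos"]);print(l)
plan([w(l[0],l[1]+.03,l[2])],YS+np.pi/2,0,step=.006)
```

```text
{'clock': 38.075, 'qpos': [0.3054, 0.1964, -0.005, 1.3661, 0.0049, 0.2051], 'eef_pos': [0.4399, 0.2253, 0.2808], 'tool_rot': [0.4734, 0.5263, -0.5226, -0.4752], 'wrist_force': [-0.0527, 0.5221, -4.2518], 'opening': 0.0173}
[[-0.1, 0.002, -0.995], [0.995, 0.006, -0.1], [0.005, -1.0, -0.002]]
[1.27556240e-04 1.22611082e-01 2.80840036e-01]
5
0,-0,0.05,0.001,0,0.002,0,
0,0,0.05,0,0,0,0,
0,0,0.05,0,0,0,0,
0,0,0.05,0,0,0,0,
0,0,0.05,0,0,0,0
```

Request:
{"fn": "move_arm", "kwargs": {
  "motion": [0,0,0.06,0,0,0,0,0,0,0.06,0,0,0,0,0,0,0.06,0,0,0,0,0,0,0.06,0,0,0,0,0,0,0,0,0,0,0,0,0,0,0,0,0,0]
}}

```text
clock: 38.83
eef_pos: [0.4087, 0.2219, 0.2808]
tool_rot: [0.473, 0.526, -0.523, -0.475]
wrist_force: [1.1, 1.7, -3.8]
opening: 0.0175
```

Run:
```python
from h import *
s=st();l=loc(s["eef_pos"]);print(l)
snap("top","t22.png",(55,180,285,320),3.4)
snap("scene","s22.png",(280,100,480,270),3.5)
```

```text
{'clock': 38.825, 'qpos': [0.3192, 0.1455, -0.0694, 1.3526, 0.0045, 0.2188], 'eef_pos': [0.4087, 0.2219, 0.2808], 'tool_rot': [0.4735, 0.5263, -0.5227, -0.4751], 'wrist_force': [1.1456, 1.6761, -3.7555], 'opening': 0.0175}
[[-0.1, 0.002, -0.995], [0.995, 0.005, -0.1], [0.005, -1.0, -0.002]]
[-1.56672135e-04  1.53916889e-01  2.80848639e-01]
```

View pics/t22.png

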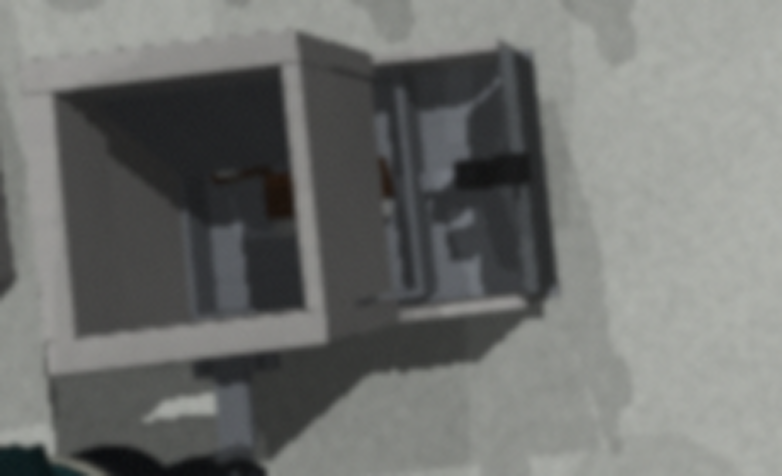

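View pics/s22.png

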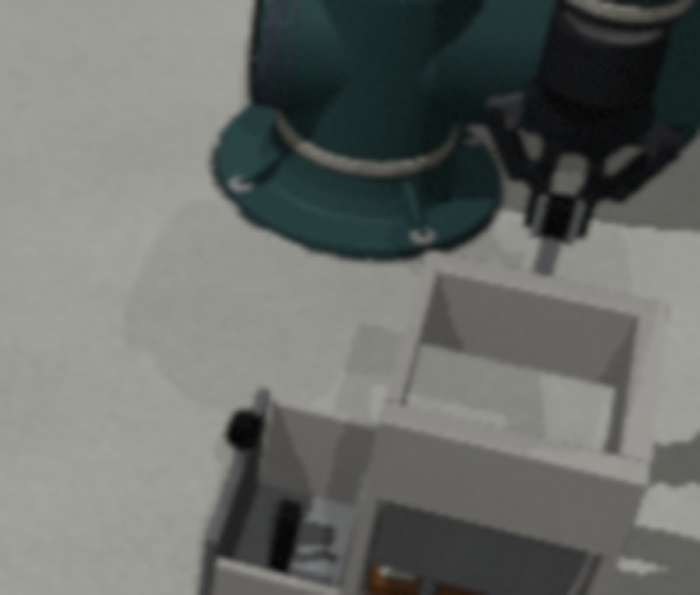

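Request:
{"fn": "move_arm", "kwargs": {
  "motion": [0,0,0,0,0,0,0.6,0,0,0,0,0,0,0.6,0,0,0,0,0,0,0.6,0,-0.3,0,0,0,0,0.6,0,-0.4,0,0,0,0,0.6,0,-0.3,0,0,0,0,0.6]
}}

```text
clock: 39.67
eef_pos: [0.4082, 0.2209, 0.4027]
tool_rot: [0.473, 0.525, -0.523, -0.476]
wrist_force: [0.5, -0.7, -0.6]
opening: 0.051
```

Run:
```python
from h import *
s=st();l=loc(s["eef_pos"]);print(l)
snap("scene","s23.png",(300,170,480,320),4.2)
snap("top","t23.png",(55,180,285,320),3.4)
plan([[.50,.05,.37],w(-.172,-.0045,.30)],YS,.6,step=.045)
```

```text
{'clock': 39.675, 'qpos': [0.3171, 0.165, 0.2842, 1.6897, 0.005, 0.2176], 'eef_pos': [0.4082, 0.2209, 0.4027], 'tool_rot': [0.4731, 0.5252, -0.5233, -0.476], 'wrist_force': [0.4907, -0.7108, -0.6439], 'opening': 0.051}
[[-0.099, -0.001, -0.995], [0.995, 0.005, -0.099], [0.005, -1.0, 0.001]]
[-0.0011462   0.15459305  0.40273157]
13
-0.15,0.028,-0.061,0.001,0.05,0.002,0.6,
-0.138,0.028,-0.084,-0,0.05,0,0.6,
-0.123,0.028,-0.105,0,0.05,-0,0.6,
-0.105,0.028,-0.123,0,0.05,0,0.6,
-0.085,0.028,-0.138,0,0.05,0,0.6,
-0.062,0.028,-0.149,0,0.05,0,0.6,
-0.038,0.028,-0.157,0,0.05,0,0.6,
-0.013,0.028,-0.161,0,0.05,0,0.6,
0.012,0.028,-0.161,0,0.05,0,0.6,
0.037,0.028,-0.157,0,0.05,0,0.6,
0.234,0.194,0.023,0,0,0,0.6,
0.234,0.194,0.023,0,0,0,0.6,
0.234,0.194,0.023,0,0,0,0.6
```

View pics/s23.png

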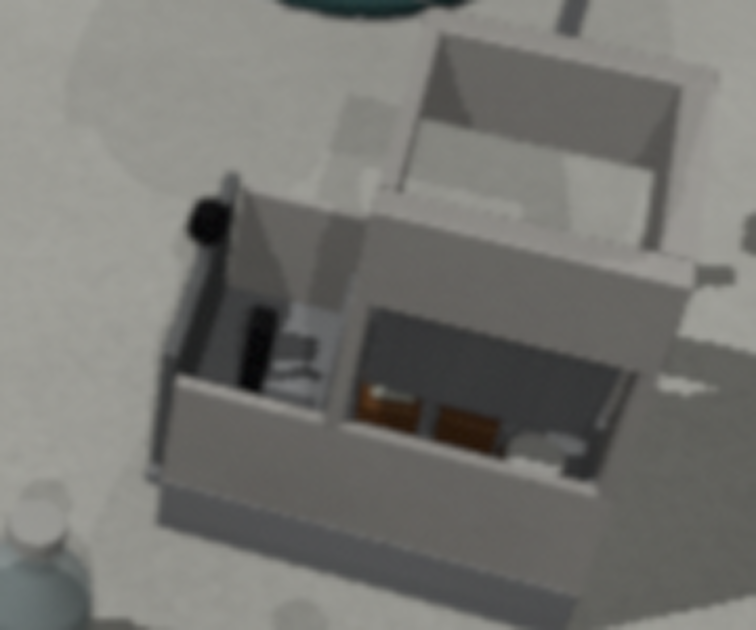

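View pics/t23.png

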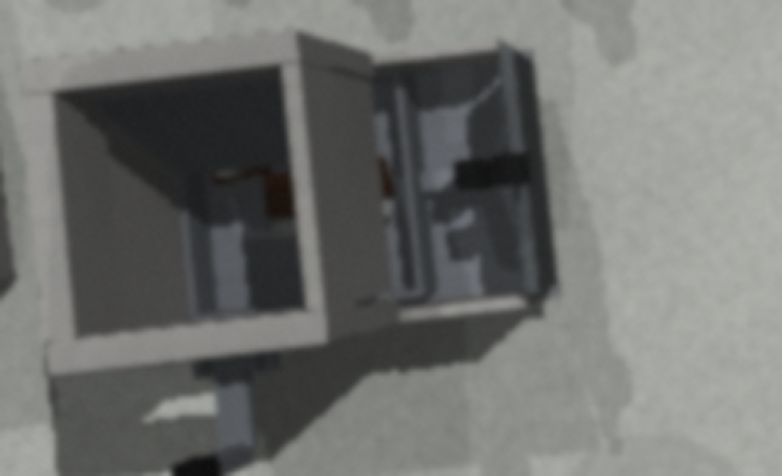

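Request:
{"fn": "move_arm", "kwargs": {
  "motion": [-0.15,0.03,-0.06,0,0.05,0,0.6,-0.138,0.03,-0.084,0,0.05,0,0.6,-0.123,0.03,-0.105,0,0.05,0,0.6,-0.105,0.03,-0.123,0,0.05,0,0.6,-0.085,0.03,-0.138,0,0.05,0,0.6,-0.06,0.03,-0.15,0,0.05,0,0.6,-0.038,0.03,-0.157,0,0.05,0,0.6,-0.013,0.03,-0.16,0,0.05,0,0.6,0.012,0.03,-0.16,0,0.05,0,0.6,0.037,0.03,-0.157,0,0.05,0,0.6,0.234,0.1,0.023,0,0,0,0.6,0.234,0.1,0.023,0,0,0,0.6,0.1,0.1,0.02,0,0,0,0.6]
}}

```text
clock: 41.4
eef_pos: [0.5684, 0.054, 0.3234]
tool_rot: [-0.705, -0.016, 0.016, 0.709]
wrist_force: [-0.5, 0.9, -0.6]
opening: 0.051
```

Run:
```python
from h import *
s=st();l=loc(s["eef_pos"]);print(l)
plan([w(-.167,-.0045,.25)],YS,.6,step=.045)
```

```text
{'clock': 41.4, 'qpos': [-0.0511, 0.341, 0.3136, 1.5447, 0.0063, 1.4748], 'eef_pos': [0.5684, 0.054, 0.3234], 'tool_rot': [-0.7047, -0.0156, 0.0161, 0.7092], 'wrist_force': [-0.5328, 0.9324, -0.6309], 'opening': 0.051}
[[0.999, -0.001, -0.045], [0.045, 0.006, 0.999], [-0.001, -1.0, 0.006]]
[-0.18280434  0.01133751  0.32341183]
2
0.063,0.306,0.067,-0.002,-0.008,-0,0.6,
0.064,0.306,0.068,0,-0.008,0,0.6
```

Request:
{"fn": "move_arm", "kwargs": {
  "motion": [0.063,0.3,0.067,-0.002,-0.008,0,0.6,0.064,0.3,0.068,0,-0.008,0,0.6,0,0,0,0,0,0,0.6]
}}

```text
clock: 41.78
eef_pos: [0.582, 0.072, 0.2474]
tool_rot: [-0.706, -0.033, 0.035, 0.706]
wrist_force: [0.0, -0.1, 0.3]
opening: 0.0514
```

Run:
```python
from h import *
s=st();l=loc(s["eef_pos"]);print(l)
snap("scene","s24.png",(300,130,480,300),3.5)
plan([w(-.168,-.0045,.156)],YS,.6,step=.025)
```

```text
{'clock': 41.775, 'qpos': [-0.0157, 0.3697, 0.154, 1.3582, -0.0001, 1.4582], 'eef_pos': [0.582, 0.072, 0.2474], 'tool_rot': [-0.7063, -0.0331, 0.0353, 0.7063], 'wrist_force': [0.0216, -0.1165, 0.3365], 'opening': 0.0514}
[[0.995, -0.003, -0.097], [0.097, -0.0, 0.995], [-0.003, -1.0, 0.0]]
[-0.16621775 -0.00395452  0.24742544]
4
0,0.194,-0.003,0,-0,-0,0.6,
0,0.194,-0.003,0,-0,0,0.6,
0,0.194,-0.003,0,-0,0,0.6,
0,0.194,-0.003,0,-0,0,0.6
```

View pics/s24.png

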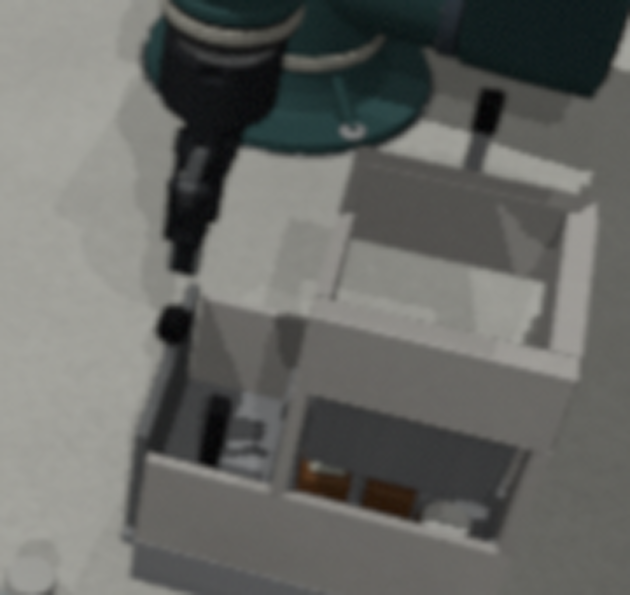

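Request:
{"fn": "move_arm", "kwargs": {
  "motion": [0,0.19,-0.003,0,0,0,0.6,0,0.19,-0.003,0,0,0,0.6,0,0.19,-0.003,0,0,0,0.6,0,0.15,-0.003,0,0,0,0.6,0,0,0,0,0,0,0.6]
}}

```text
clock: 42.45
eef_pos: [0.5847, 0.0686, 0.1703]
tool_rot: [0.707, 0.037, -0.029, -0.706]
wrist_force: [-0.4, -0.2, 0.4]
opening: 0.0511
```

Run:
```python
from h import *
s=st();l=loc(s["eef_pos"]);print(l)
plan([w(-.168,-.0045,.156)],YS,.6,step=.025)
```

```text
{'clock': 42.45, 'qpos': [-0.0213, 0.3875, -0.0281, 1.1442, -0.0005, 1.4568], 'eef_pos': [0.5847, 0.0686, 0.1703], 'tool_rot': [0.7068, 0.0366, -0.0289, -0.7059], 'wrist_force': [-0.3782, -0.1609, 0.4487], 'opening': 0.0511}
[[0.996, 0.011, -0.093], [0.093, -0.001, 0.996], [0.011, -1.0, -0.002]]
[-0.16988062 -0.00630128  0.17031751]
1
-0.016,0.119,0.016,0.001,-0.001,0.003,0.6
```

Request:
{"fn": "move_arm", "kwargs": {
  "motion": [-0.016,0.11,0.016,0,0,0.003,0.6,0,0,0,0,0,0,0,0,0,0,0,0,0,0,0,0,0,0,0,0,0,0,0,0,0,0,0,0]
}}

```text
clock: 43.08
eef_pos: [0.5817, 0.07, 0.1597]
tool_rot: [0.707, 0.033, -0.032, -0.705]
wrist_force: [0.8, -0.6, -5.6]
opening: 0.0187
```

```bash
python3 gate.py 1.57
```

```text
{'clock': 43.075, 'qpos': [-0.018, 0.3951, -0.0454, 1.129, -0.0027, 1.4602], 'eef_pos': [0.5817, 0.07, 0.1597], 'tool_rot': [0.7073, 0.0331, -0.0323, -0.7054], 'wrist_force': [0.7751, -0.5805, -5.6373], 'opening': 0.0187}
[[0.996, 0.001, -0.092], [0.092, -0.003, 0.996], [0.001, -1.0, -0.003]]
angle 0.007921817527156753 r 0.13447749764419906
16
0.009,0.047,-0.103,0.001,-0,0,0,
0,0.02,-0.104,0,0,0,0,
0,0.03,-0.101,0,0,0,0,
0,0.04,-0.098,0,0,0,0,
0,0.049,-0.094,0,0,0,0,
0,0.058,-0.088,0,0,0,0,
0,0.067,-0.082,0,0,0,0,
0,0.074,-0.075,0,0,0,0,
0,0.081,-0.068,0,0,0,0,
0,0.088,-0.059,0,0,0,0,
0,0.093,-0.051,0,0,0,0,
0,0.097,-0.041,0,0,0,0,
0,0.101,-0.032,0,0,0,0,
0,0.104,-0.022,0,0,0,0,
0,0.105,-0.011,0,0,0,0,
0,0.106,-0.001,0,0,0,0
```

Request:
{"fn": "move_arm", "kwargs": {
  "motion": [0.005,0.02,-0.103,0,0,0,0,0,0.022,-0.104,0,0,0,0,0,0.03,-0.1,0,0,0,0,0,0.04,-0.098,0,0,0,0,0,0.05,-0.094,0,0,0,0,0,0.058,-0.088,0,0,0,0]
}}

```text
clock: 43.82
eef_pos: [0.589, 0.0019, 0.1376]
tool_rot: [-0.704, -0.036, 0.032, 0.709]
wrist_force: [-2.8, 2.3, 5.8]
opening: 0.0187
```

```bash
sed -i 's/-.0196\])/-.0175])/' gate.py; python3 gate.py 1.57
```

```text
{'clock': 43.825, 'qpos': [-0.1389, 0.4099, -0.0839, 1.0727, 0.0078, 1.3347], 'eef_pos': [0.589, 0.0019, 0.1376], 'tool_rot': [-0.7038, -0.0364, 0.0324, 0.7087], 'wrist_force': [-2.8138, 2.2505, 5.8042], 'opening': 0.0187}
[[0.995, 0.005, -0.097], [0.097, 0.007, 0.995], [0.006, -1.0, 0.007]]
angle 0.5577474986365578 r 0.13300701521826022
11
0.003,0.079,-0.067,-0.002,0,0.002,0,
0,0.067,-0.074,0,0,0,0,
0,0.073,-0.068,0,0,0,0,
0,0.079,-0.061,0,0,0,0,
0,0.084,-0.053,0,0,0,0,
0,0.089,-0.045,0,0,0,0,
0,0.093,-0.037,0,0,0,0,
0,0.096,-0.028,0,0,0,0,
0,0.098,-0.019,0,0,0,0,
0,0.099,-0.01,0,0,0,0,
0,0.1,-0.001,0,0,0,0
```

Request:
{"fn": "move_arm", "kwargs": {
  "motion": [0.003,0.075,-0.07,0,0,0,0,0,0.067,-0.074,0,0,0,0,0,0.073,-0.068,0,0,0,0,0,0.079,-0.06,0,0,0,0,0,0.084,-0.053,0,0,0,0,0,0.089,-0.045,0,0,0,0]
}}

```text
clock: 44.58
eef_pos: [0.5941, -0.0447, 0.0851]
tool_rot: [-0.704, -0.038, 0.031, 0.709]
wrist_force: [-3.7, -0.8, 7.0]
opening: 0.0188
```

```bash
python3 gate.py 1.57
```

```text
{'clock': 44.575, 'qpos': [-0.2164, 0.455, -0.1603, 0.9481, 0.0096, 1.2577], 'eef_pos': [0.5941, -0.0447, 0.0851], 'tool_rot': [-0.7037, -0.0376, 0.0308, 0.7089], 'wrist_force': [-3.6745, -0.8418, 7.0188], 'opening': 0.0188}
[[0.995, 0.009, -0.097], [0.097, 0.008, 0.995], [0.01, -1.0, 0.007]]
angle 1.0894878042243614 r 0.13449235785574687
5
-0.002,0.112,-0.008,-0.002,0,0.003,0,
0,0.1,-0.031,0,0,0,0,
0,0.102,-0.021,0,0,0,0,
0,0.104,-0.011,0,0,0,0,
0,0.104,-0.001,0,0,0,0
```

Request:
{"fn": "move_arm", "kwargs": {
  "motion": [0,0.11,-0.01,0,0,0,0,0,0.1,-0.03,0,0,0,0,0,0.1,-0.02,0,0,0,0,0,0.1,-0.01,0,0,0,0]
}}

```text
clock: 45.08
eef_pos: [0.5955, -0.0574, 0.0379]
tool_rot: [-0.706, -0.037, 0.029, 0.707]
wrist_force: [-3.5, -1.0, 6.3]
opening: 0.0191
```

```bash
python3 gate.py 1.57
```

```text
{'clock': 45.075, 'qpos': [-0.2344, 0.4987, -0.2276, 0.8343, 0.0044, 1.2424], 'eef_pos': [0.5955, -0.0574, 0.0379], 'tool_rot': [-0.7058, -0.0371, 0.0293, 0.7068], 'wrist_force': [-3.4609, -0.9885, 6.3422], 'opening': 0.0191}
[[0.996, 0.011, -0.094], [0.094, 0.002, 0.996], [0.011, -1.0, 0.001]]
angle 1.4549342515920098 r 0.1347388028293739
2
-0.003,0.065,0.035,-0,0,0.004,0,
-0,0.062,0.001,0,0,0,0
```

Request:
{"fn": "move_arm", "kwargs": {
  "motion": [0,0.08,0.02,0,0,0,0,0,0.07,0.01,0,0,0,0,0,0.04,0,0,0,0,0]
}}

```text
clock: 45.45
eef_pos: [0.5956, -0.057, 0.017]
tool_rot: [0.707, 0.037, -0.028, -0.705]
wrist_force: [-24.7, 9.0, 75.9]
opening: 0.0192
```

```bash
python3 gate.py 1.57
```

```text
{'clock': 45.45, 'qpos': [-0.2316, 0.5186, -0.2577, 0.7821, 0.0002, 1.2469], 'eef_pos': [0.5956, -0.057, 0.017], 'tool_rot': [0.7075, 0.0368, -0.0284, -0.7052], 'wrist_force': [-24.6566, 8.9909, 75.9247], 'opening': 0.0192}
[[0.996, 0.012, -0.092], [0.092, -0.003, 0.996], [0.012, -1.0, -0.004]]
angle 1.6104632419860474 r 0.13436383215227038
1
-0.004,-0.047,0.033,0.001,-0,0.004,0
```

Request:
{"fn": "move_arm", "kwargs": {
  "motion": [-0.005,-0.03,0,0,0,0.003,0,0,0,0,0,0,0,0.7,0,0,0,0,0,0,0.7,0,0,0,0,0,0,0.7,0,-0.2,0,0,0,0,0.7,0,-0.3,0,0,0,0,0.7,0,-0.4,0,0,0,0,0.7]
}}

```text
clock: 46.32
eef_pos: [0.5935, -0.057, 0.1287]
tool_rot: [0.707, 0.032, -0.033, -0.706]
wrist_force: [-0.2, -0.1, 1.2]
opening: 0.0596
```

Run:
```python
from h import *
s=st();l=loc(s["eef_pos"]);print(l)
snap("scene","s25.png",(250,130,480,320),3.4)
s=L("scene")
print((proj(s,w(-.295,0,.04))-[250,130])*3.4)
plan([w(-.133,-.003,.18)],YS,.7,step=.045)
```

```text
{'clock': 46.325, 'qpos': [-0.2311, 0.4313, -0.0735, 1.0672, -0.0025, 1.2481], 'eef_pos': [0.5935, -0.057, 0.1287], 'tool_rot': [0.7071, 0.0318, -0.033, -0.7056], 'wrist_force': [-0.1512, -0.1238, 1.2178], 'opening': 0.0596}
[[0.996, -0.002, -0.091], [0.091, -0.002, 0.996], [-0.002, -1.0, -0.002]]
[-0.29568965 -0.00282978  0.12866073]
[166.52690432 395.48433145]
4
-0.006,-0.095,0.34,0.001,-0,0.002,0.7,
-0.006,-0.093,0.34,0,-0,0,0.7,
-0.005,-0.093,0.34,0,-0,0,0.7,
-0.005,-0.093,0.34,0,-0,0,0.7
```

View pics/s25.png

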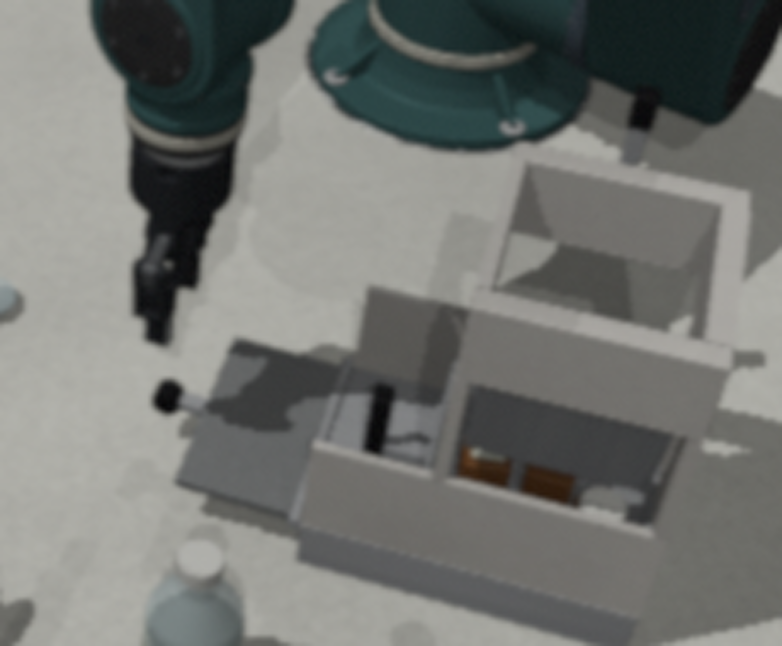

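Request:
{"fn": "move_arm", "kwargs": {
  "motion": [-0.005,-0.1,0.34,0,0,0,0.6,-0.005,-0.1,0.34,0,0,0,0.6,-0.005,-0.1,0.34,0,0,0,0.6,-0.005,-0.09,0.25,0,0,0,0.6,0,0,0,0,0,0,0.6]
}}

```text
clock: 47.0
eef_pos: [0.58, 0.0979, 0.1836]
tool_rot: [0.708, 0.035, -0.028, -0.705]
wrist_force: [0.3, -0.2, 0.1]
opening: 0.0512
```

Run:
```python
from h import *
s=st();l=loc(s["eef_pos"]);print(l)
plan([w(-.137,-.003,.14)],YS,.6,step=.025)
```

```text
{'clock': 47.0, 'qpos': [0.0311, 0.3815, -0.0009, 1.1782, -0.0048, 1.5119], 'eef_pos': [0.58, 0.0979, 0.1836], 'tool_rot': [0.7081, 0.0354, -0.0282, -0.7046], 'wrist_force': [0.2668, -0.2281, 0.138], 'opening': 0.0512}
[[0.996, 0.01, -0.09], [0.09, -0.004, 0.996], [0.01, -1.0, -0.005]]
[-0.14022203 -0.00449332  0.18363076]
2
-0.008,0.182,0.014,0.002,-0.001,0.003,0.6,
-0.006,0.182,0.013,0,-0.001,0,0.6
```

Request:
{"fn": "move_arm", "kwargs": {
  "motion": [-0.008,0.18,0.014,0.002,0,0.003,0.6,-0.006,0.16,0.013,0,0,0,0.6,0,0,0,0,0,0,0.6]
}}

```text
clock: 47.38
eef_pos: [0.5785, 0.0995, 0.1409]
tool_rot: [-0.706, -0.032, 0.032, 0.707]
wrist_force: [-0.7, -0.1, 0.0]
opening: 0.051
```

Run:
```python
from h import *
s=st();l=loc(s["eef_pos"]);print(l)
snap("scene","s26.png",(300,130,480,300),3.5)
plan([w(-.136,-.003,.08)],YS,.6,step=.02)
```

```text
{'clock': 47.375, 'qpos': [0.0313, 0.4078, -0.0779, 1.085, 0.0005, 1.5125], 'eef_pos': [0.5785, 0.0995, 0.1409], 'tool_rot': [-0.7062, -0.0317, 0.0316, 0.7066], 'wrist_force': [-0.6904, -0.0666, 0.0071], 'opening': 0.051}
[[0.996, 0.0, -0.089], [0.089, 0.0, 0.996], [0.0, -1.0, 0.0]]
[-0.13856024 -0.00309689  0.14087909]
4
-0.001,0.129,0.005,-0,-0.001,0,0.6,
-0.001,0.129,0.005,0,-0.001,0,0.6,
-0.001,0.129,0.005,0,-0.001,0,0.6,
-0.001,0.129,0.005,0,-0.001,0,0.6
```

View pics/s26.png

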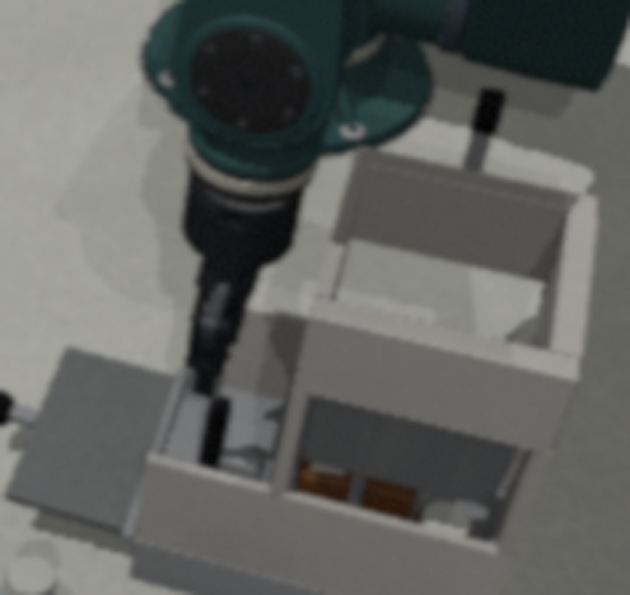

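Request:
{"fn": "move_arm", "kwargs": {
  "motion": [0,0.129,0.005,0,0,0,0.6,0,0.129,0.005,0,0,0,0.6,0,0.129,0.005,0,0,0,0.6,0,0.11,0.005,0,0,0,0.6,0,0,0,0,0,0,0,0,0,0,0,0,0,0,0,0,0,0,0,0,0,0,0,0,0,0,0,0]
}}

```text
clock: 48.42
eef_pos: [0.5811, 0.1003, 0.083]
tool_rot: [-0.706, -0.033, 0.029, 0.706]
wrist_force: [-0.0, 0.3, -4.1]
opening: 0.0187
```

Run:
```python
from h import *
s=st();l=loc(s["eef_pos"]);print(l)
plan([w(l[0]-.085,l[1],l[2])],YS,0,step=.01)
```

```text
{'clock': 48.425, 'qpos': [0.0327, 0.4489, -0.1777, 0.9384, 0.0001, 1.5157], 'eef_pos': [0.5811, 0.1003, 0.083], 'tool_rot': [-0.7064, -0.0331, 0.029, 0.7064], 'wrist_force': [-0.0481, 0.2921, -4.1397], 'opening': 0.0187}
[[0.996, 0.006, -0.088], [0.088, 0.0, 0.996], [0.006, -1.0, -0.0]]
[-0.13800332 -0.00576173  0.08298831]
9
0.001,0,-0.079,0,-0,0.002,0,
0.001,0,-0.079,0,-0,0,0,
0.001,0,-0.079,0,-0,0,0,
0,0,-0.079,0,-0,0,0,
0,0,-0.079,0,-0,0,0,
0,0,-0.079,0,-0,0,0,
0,0,-0.079,0,-0,0,0,
0,0,-0.079,0,-0,0,0,
0,0,-0.079,0,-0,0,0
```

Request:
{"fn": "move_arm", "kwargs": {
  "motion": [0,0,-0.05,0,0,0,0,0,0,-0.07,0,0,0,0,0,0,-0.07,0,0,0,0,0,0,-0.07,0,0,0,0]
}}

```text
clock: 48.92
eef_pos: [0.5837, 0.0675, 0.0828]
tool_rot: [-0.706, -0.033, 0.029, 0.707]
wrist_force: [-0.1, 2.1, -3.5]
opening: 0.0186
```

Run:
```python
from h import *
s=st();l=loc(s["eef_pos"]);print(l)
plan([w(-.223,-.0045,.083)],YS,0,step=.01)
```

```text
{'clock': 48.925, 'qpos': [-0.0239, 0.4462, -0.1829, 0.9365, 0.0009, 1.4585], 'eef_pos': [0.5837, 0.0675, 0.0828], 'tool_rot': [-0.7062, -0.0331, 0.0294, 0.7066], 'wrist_force': [-0.1302, 2.1419, -3.4988], 'opening': 0.0186}
[[0.996, 0.005, -0.088], [0.088, 0.001, 0.996], [0.005, -1.0, 0.0]]
[-0.17086833 -0.0052052   0.08284407]
6
-0,-0,-0.072,-0,-0,0.002,0,
-0,-0,-0.072,0,-0,0,0,
-0.001,-0,-0.072,0,-0,0,0,
-0.001,-0,-0.072,0,-0,0,0,
-0.001,-0,-0.072,0,-0,0,0,
-0.001,-0,-0.072,0,-0,0,0
```

Request:
{"fn": "move_arm", "kwargs": {
  "motion": [0,0,-0.07,0,0,0,0,0,0,-0.07,0,0,0,0,0,0,-0.07,0,0,0,0,0,0,-0.07,0,0,0,0,0,0,-0.07,0,0,0,0,0,0,-0.06,0,0,0,0,0,0,0,0,0,0,0]
}}

```text
clock: 49.8
eef_pos: [0.5885, 0.0139, 0.083]
tool_rot: [-0.706, -0.033, 0.029, 0.706]
wrist_force: [-0.0, -0.7, -2.2]
opening: 0.019
```

Run:
```python
from h import *
s=st();l=loc(s["eef_pos"]);print(l)
snap("scene","s27.png",(250,130,480,320),3.4)
```

```text
{'clock': 49.8, 'qpos': [-0.1152, 0.4475, -0.18, 0.9377, 0.001, 1.3684], 'eef_pos': [0.5885, 0.0139, 0.083], 'tool_rot': [-0.7064, -0.0328, 0.0288, 0.7065], 'wrist_force': [-0.034, -0.7288, -2.181], 'opening': 0.019}
[[0.996, 0.006, -0.087], [0.087, 0.0, 0.996], [0.006, -1.0, -0.0]]
[-0.22465239 -0.00481719  0.08301953]
```

View pics/s27.png

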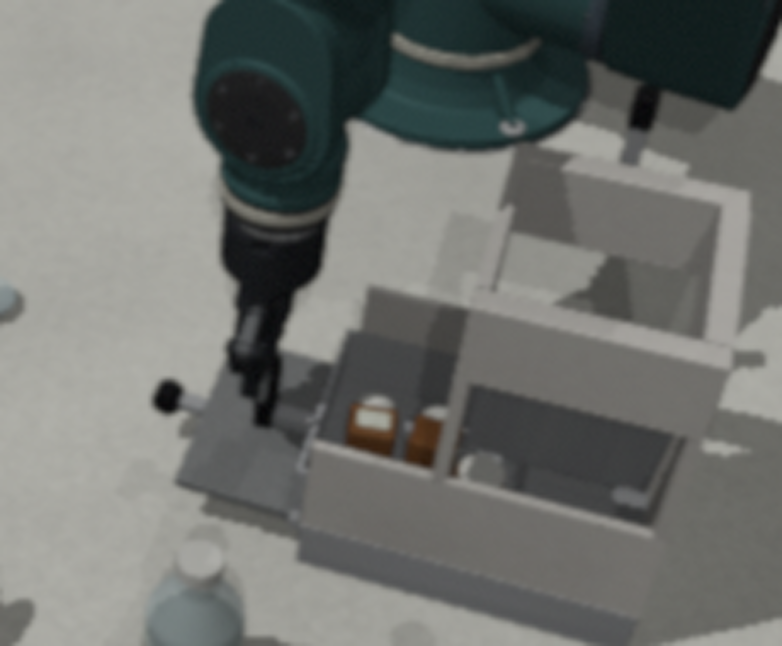

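Request:
{"fn": "move_arm", "kwargs": {
  "motion": [0,0,0,0,0,0,0.6,0,0,0,0,0,0,0.6,0,0,0,0,0,0,0.6,0,0,0,0,0,0,0.6,0,-0.2,0,0,0,0,0.6,0,-0.3,0,0,0,0,0.6,0,-0.4,0,0,0,0,0.6,0,-0.4,0,0,0,0,0.6,-0.4,-0.2,-0.4,0,0,0,0.6,-0.4,-0.2,-0.4,0,0,0,0.6,-0.4,0,-0.4,0,0,0,0.6,0,0,0,0,0,0,0.6]
}}

```text
clock: 51.35
eef_pos: [0.4694, -0.1264, 0.2866]
tool_rot: [0.707, 0.035, -0.029, -0.706]
wrist_force: [0.7, 1.0, -0.0]
opening: 0.0511
```

Run:
```python
from h import *
s=st()
snap("scene","s28.png",(250,130,480,320),3.4)
snap("top","t28.png",None,1.4)
save(L("top")["f"],"t28b.png",(55,180,285,320),3.4)
s=L("scene");t=L("top")
for x in(-.057,-.092,-.127): print(x,((proj(s,w(x-.123,0,.113))-[250,130])*3.4).round(),((proj(t,w(x-.123,0,.113))-[55,180])*3.4).round())
for a in(1.40,1.45,1.5,1.57):
    p=w(-.165-.13*np.sin(a)-.005*np.cos(a),0,.045+.13*np.cos(a)-.005*np.sin(a)); print(a,((proj(s,p)-[250,130])*3.4).round())
```

```text
{'clock': 51.35, 'qpos': [-0.4318, 0.1783, -0.0131, 1.3711, 0.0016, 1.0487], 'eef_pos': [0.4694, -0.1264, 0.2866], 'tool_rot': [0.7072, 0.0348, -0.029, -0.7055], 'wrist_force': [0.7358, 0.9689, -0.0243], 'opening': 0.0511}
[[0.996, 0.008, -0.09], [0.09, -0.002, 0.996], [0.008, -1.0, -0.003]]
-0.057 [317. 368.] [538. 172.]
-0.092 [272. 356.] [590. 166.]
-0.127 [227. 344.] [641. 161.]
1.4 [169. 376.]
1.45 [168. 382.]
1.5 [167. 387.]
1.57 [167. 395.]
```

View pics/s28.png

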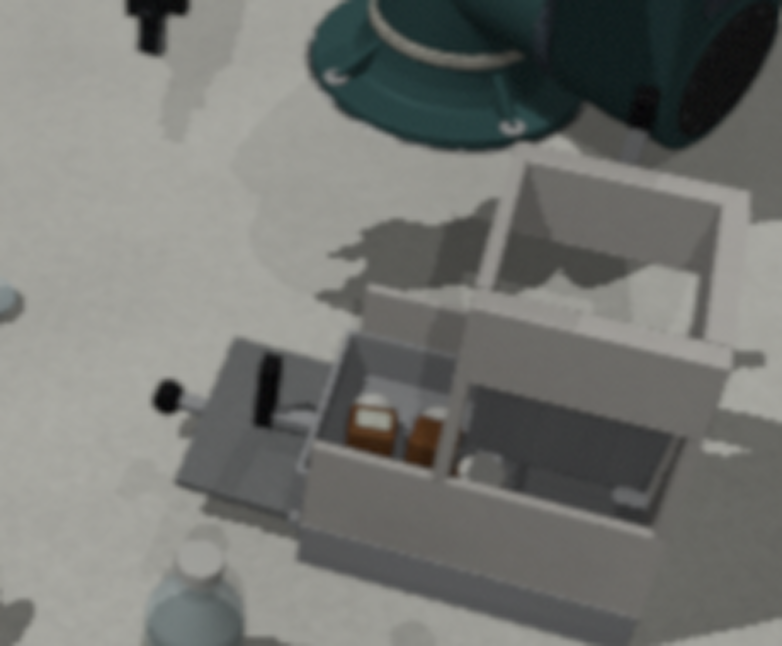

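View pics/t28.png

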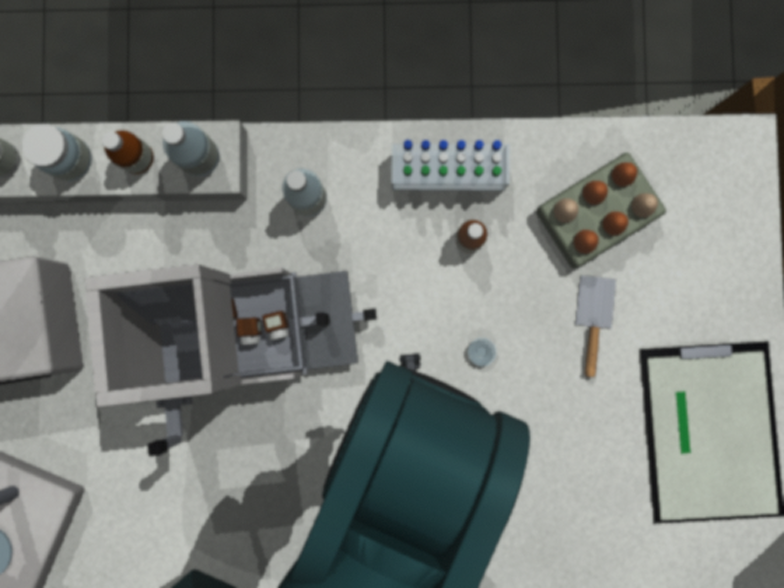

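View pics/t28b.png

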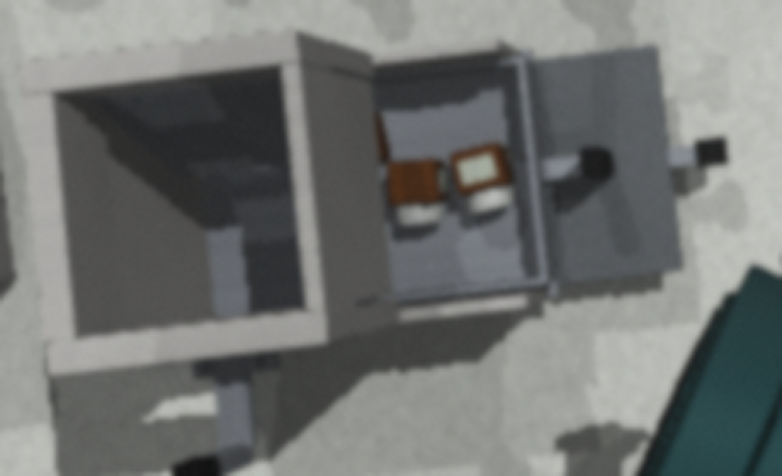

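```bash
python3 -c "
from plant import arm; print(arm.sign_off())"
```

```text
the job is handed in; nothing more can be done
None
```

The job is done and handed in at about 51 s; I have no verdict back. I pushed the tray home and shut the gate. I then put all three jars that were on the bench into the hopper and drew the bolt. With the jars landed, I lowered the gate and pulled the tray partway out, then let go.

My last camera checks, taken after the gripper had let go and moved away, showed:
- **Tray:** its origin is at about station x = -0.092 m, roughly 85 mm out from home.
- **Gate:** the grip appears where it would be at about 1.57 rad, so the gate is level.
- **Drop floor:** hanging open.
- **Jars:** all three are in the tray, with at least two lying on their sides. The third is partly hidden under the hopper edge in the top view but shows in the scene view.
- **Bystanders:** none of them appears to have moved.

No check failed or disagreed. The highest wrist force I saw was about 76 N, when the lowered gate reached its stop; the limit is 120 N. I noticed neither a grip slackening nor a jar being knocked aside. One move call was refused for a missing number and I resent it.

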